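# Pack the model canopies for gluing

## Task

The roofs of the three canopies on the model baseboard must be propped while their glue sets: slide plywood packers in flat from each canopy's open front, pushed home against the back wall, square to it and stacked centrally, so that each stack fills the gap up to the roof snugly (the right choice leaves about 2 mm of air) without forcing anything. One or two packers are already in place and count towards their stacks; choose so that the packers there are serve all three canopies, and keep those you do not need lying flat on the table, off the baseboard. Only when all three are packed, set the steel weight gently on the middle of the tallest canopy's roof; leave the glue bottle, mug and sketchbook where they are.

Things in the scene. Friction and masses are not known exactly. Their poses are not given: they have to be found in the camera images.
- board: white model baseboard lying on the table, 260 x 440 x 6 mm, fixed; origin at the centre of its underside, x along the 260 mm, y along the 440 mm. The canopies stand on its top, 6 mm above the table; its far (+x) edge carries low white houses 12 mm high.
- canopy_low: lowest of three white model canopies, fixed: 64 mm wide back wall, 8 mm roof jutting to the open front, sides open. Gap under roof 27 mm. Origin: on the board top, below the middle of a packer that is home and central; x runs from front to back wall (faces at x=+50 and +58 mm), z up. Roof from x=+6 mm (upturned eaves strip from -2 mm) to +58; its top 35 mm above the board. Places vary.
- canopy_mid: middle one in height of three white model canopies, fixed: 64 mm wide back wall, 8 mm roof jutting to the open front, sides open. Gap under roof 37 mm. Origin: on the board top, below the middle of a packer that is home and central; x runs from front to back wall (faces at x=+50 and +58 mm), z up. Roof from x=+6 mm (upturned eaves strip from -2 mm) to +58; its top 45 mm above the board. Places vary.
- canopy_tall: tallest of three white model canopies, fixed: 64 mm wide back wall, 8 mm roof jutting to the open front, sides open. Gap under roof 47 mm. Origin: on the board top, below the middle of a packer that is home and central; x runs from front to back wall (faces at x=+50 and +58 mm), z up. Roof from x=+6 mm (upturned eaves strip from -2 mm) to +58; its top 55 mm above the board. Places vary.
- packer10_a: plywood packer, a plain flat strip 100 (x) x 28 (y) x 10 (z, thickness) mm; origin at its middle; starts lying flat on the table. Either end and either face may be used. Packers come in 10, 15 and 20 mm.
- packer10_b: plywood packer, a plain flat strip 100 (x) x 28 (y) x 10 (z, thickness) mm; origin at its middle; starts lying flat on the table. Either end and either face may be used. Packers come in 10, 15 and 20 mm.
- packer15_a: plywood packer, a plain flat strip 100 (x) x 28 (y) x 15 (z, thickness) mm; origin at its middle; starts lying flat on the table. Either end and either face may be used. Packers come in 10, 15 and 20 mm.
- packer15_b: plywood packer, a plain flat strip 100 (x) x 28 (y) x 15 (z, thickness) mm; origin at its middle; starts lying flat on the table. Either end and either face may be used. Packers come in 10, 15 and 20 mm.
- packer15_c: plywood packer, a plain flat strip 100 (x) x 28 (y) x 15 (z, thickness) mm; origin at its middle; starts lying flat on the table. Either end and either face may be used. Packers come in 10, 15 and 20 mm.
- packer20_a: plywood packer, a plain flat strip 100 (x) x 28 (y) x 20 (z, thickness) mm; origin at its middle; starts lying flat on the table. Either end and either face may be used. Packers come in 10, 15 and 20 mm.
- packer20_b: plywood packer, a plain flat strip 100 (x) x 28 (y) x 20 (z, thickness) mm; origin at its middle; starts lying flat on the table. Either end and either face may be used. Packers come in 10, 15 and 20 mm.
- packer15_d: plywood packer, a plain flat strip 100 (x) x 28 (y) x 15 (z, thickness) mm; origin at its middle; absent in many starts; if there, it already lies flat and home under canopy_low. Either end and either face may be used. Packers come in 10, 15 and 20 mm.
- packer20_c: plywood packer, a plain flat strip 100 (x) x 28 (y) x 20 (z, thickness) mm; origin at its middle; absent in many starts; if there, it already lies flat and home under canopy_mid. Either end and either face may be used. Packers come in 10, 15 and 20 mm.
- packer20_d: plywood packer, a plain flat strip 100 (x) x 28 (y) x 20 (z, thickness) mm; origin at its middle; absent in many starts; if there, it already lies flat and home under canopy_tall. Either end and either face may be used. Packers come in 10, 15 and 20 mm.
- weight: bare steel bar weight, 50 (x) x 30 (y) x 30 (z) mm, about 0.35 kg; origin at its middle; lies on the table beyond the packers
- glue: bystander: white glue bottle, 48 mm across, 120 mm high; origin under its centre
- mug: bystander: white mug, 76 mm across, 90 mm high; origin under its centre
- sketchbook: bystander: brown sketchbook lying flat, 150 x 210 x 14 mm; origin under its centre
There are look-alikes about, which are no part of the job. What is shaped like the packer20_b but black or red is not meant.

How it is judged:
On the way, in this order (a step that is already met when the one before it is completed fails the run):
1. all three canopies are packed: a packer stack, flat and home, reaches within 3.5 mm of its roof (((horizontal distance between packer10_a and canopy_low below 0.01 m and angle between the z axis of packer10_a and the z axis of canopy_low, either way round below 0.07 rad and angle between the x axis of packer10_a and the x axis of canopy_low, either way round below 0.2 rad and z of packer10_a in the frame of canopy_low above 0.0185 m) or (horizontal distance between packer10_b and canopy_low below 0.01 m and angle between the z axis of packer10_b and the z axis of canopy_low, either way round below 0.07 rad and angle between the x axis of packer10_b and the x axis of canopy_low, either way round below 0.2 rad and z of packer10_b in the frame of canopy_low above 0.0185 m) or (horizontal distance between packer15_a and canopy_low below 0.01 m and angle between the z axis of packer15_a and the z axis of canopy_low, either way round below 0.07 rad and angle between the x axis of packer15_a and the x axis of canopy_low, either way round below 0.2 rad and z of packer15_a in the frame of canopy_low above 0.016 m) or (horizontal distance between packer15_b and canopy_low below 0.01 m and angle between the z axis of packer15_b and the z axis of canopy_low, either way round below 0.07 rad and angle between the x axis of packer15_b and the x axis of canopy_low, either way round below 0.2 rad and z of packer15_b in the frame of canopy_low above 0.016 m) or (horizontal distance between packer15_c and canopy_low below 0.01 m and angle between the z axis of packer15_c and the z axis of canopy_low, either way round below 0.07 rad and angle between the x axis of packer15_c and the x axis of canopy_low, either way round below 0.2 rad and z of packer15_c in the frame of canopy_low above 0.016 m) or (horizontal distance between packer20_a and canopy_low below 0.01 m and angle between the z axis of packer20_a and the z axis of canopy_low, either way round below 0.07 rad and angle between the x axis of packer20_a and the x axis of canopy_low, either way round below 0.2 rad and z of packer20_a in the frame of canopy_low above 0.0135 m) or (horizontal distance between packer20_b and canopy_low below 0.01 m and angle between the z axis of packer20_b and the z axis of canopy_low, either way round below 0.07 rad and angle between the x axis of packer20_b and the x axis of canopy_low, either way round below 0.2 rad and z of packer20_b in the frame of canopy_low above 0.0135 m) or (horizontal distance between packer15_d and canopy_low below 0.01 m and angle between the z axis of packer15_d and the z axis of canopy_low, either way round below 0.07 rad and angle between the x axis of packer15_d and the x axis of canopy_low, either way round below 0.2 rad and z of packer15_d in the frame of canopy_low above 0.016 m) or (horizontal distance between packer20_c and canopy_low below 0.01 m and angle between the z axis of packer20_c and the z axis of canopy_low, either way round below 0.07 rad and angle between the x axis of packer20_c and the x axis of canopy_low, either way round below 0.2 rad and z of packer20_c in the frame of canopy_low above 0.0135 m) or (horizontal distance between packer20_d and canopy_low below 0.01 m and angle between the z axis of packer20_d and the z axis of canopy_low, either way round below 0.07 rad and angle between the x axis of packer20_d and the x axis of canopy_low, either way round below 0.2 rad and z of packer20_d in the frame of canopy_low above 0.0135 m)) and ((horizontal distance between packer10_a and canopy_mid below 0.01 m and angle between the z axis of packer10_a and the z axis of canopy_mid, either way round below 0.07 rad and angle between the x axis of packer10_a and the x axis of canopy_mid, either way round below 0.2 rad and z of packer10_a in the frame of canopy_mid above 0.0285 m) or (horizontal distance between packer10_b and canopy_mid below 0.01 m and angle between the z axis of packer10_b and the z axis of canopy_mid, either way round below 0.07 rad and angle between the x axis of packer10_b and the x axis of canopy_mid, either way round below 0.2 rad and z of packer10_b in the frame of canopy_mid above 0.0285 m) or (horizontal distance between packer15_a and canopy_mid below 0.01 m and angle between the z axis of packer15_a and the z axis of canopy_mid, either way round below 0.07 rad and angle between the x axis of packer15_a and the x axis of canopy_mid, either way round below 0.2 rad and z of packer15_a in the frame of canopy_mid above 0.026 m) or (horizontal distance between packer15_b and canopy_mid below 0.01 m and angle between the z axis of packer15_b and the z axis of canopy_mid, either way round below 0.07 rad and angle between the x axis of packer15_b and the x axis of canopy_mid, either way round below 0.2 rad and z of packer15_b in the frame of canopy_mid above 0.026 m) or (horizontal distance between packer15_c and canopy_mid below 0.01 m and angle between the z axis of packer15_c and the z axis of canopy_mid, either way round below 0.07 rad and angle between the x axis of packer15_c and the x axis of canopy_mid, either way round below 0.2 rad and z of packer15_c in the frame of canopy_mid above 0.026 m) or (horizontal distance between packer20_a and canopy_mid below 0.01 m and angle between the z axis of packer20_a and the z axis of canopy_mid, either way round below 0.07 rad and angle between the x axis of packer20_a and the x axis of canopy_mid, either way round below 0.2 rad and z of packer20_a in the frame of canopy_mid above 0.0235 m) or (horizontal distance between packer20_b and canopy_mid below 0.01 m and angle between the z axis of packer20_b and the z axis of canopy_mid, either way round below 0.07 rad and angle between the x axis of packer20_b and the x axis of canopy_mid, either way round below 0.2 rad and z of packer20_b in the frame of canopy_mid above 0.0235 m) or (horizontal distance between packer15_d and canopy_mid below 0.01 m and angle between the z axis of packer15_d and the z axis of canopy_mid, either way round below 0.07 rad and angle between the x axis of packer15_d and the x axis of canopy_mid, either way round below 0.2 rad and z of packer15_d in the frame of canopy_mid above 0.026 m) or (horizontal distance between packer20_c and canopy_mid below 0.01 m and angle between the z axis of packer20_c and the z axis of canopy_mid, either way round below 0.07 rad and angle between the x axis of packer20_c and the x axis of canopy_mid, either way round below 0.2 rad and z of packer20_c in the frame of canopy_mid above 0.0235 m) or (horizontal distance between packer20_d and canopy_mid below 0.01 m and angle between the z axis of packer20_d and the z axis of canopy_mid, either way round below 0.07 rad and angle between the x axis of packer20_d and the x axis of canopy_mid, either way round below 0.2 rad and z of packer20_d in the frame of canopy_mid above 0.0235 m)) and ((horizontal distance between packer10_a and canopy_tall below 0.01 m and angle between the z axis of packer10_a and the z axis of canopy_tall, either way round below 0.07 rad and angle between the x axis of packer10_a and the x axis of canopy_tall, either way round below 0.2 rad and z of packer10_a in the frame of canopy_tall above 0.0385 m) or (horizontal distance between packer10_b and canopy_tall below 0.01 m and angle between the z axis of packer10_b and the z axis of canopy_tall, either way round below 0.07 rad and angle between the x axis of packer10_b and the x axis of canopy_tall, either way round below 0.2 rad and z of packer10_b in the frame of canopy_tall above 0.0385 m) or (horizontal distance between packer15_a and canopy_tall below 0.01 m and angle between the z axis of packer15_a and the z axis of canopy_tall, either way round below 0.07 rad and angle between the x axis of packer15_a and the x axis of canopy_tall, either way round below 0.2 rad and z of packer15_a in the frame of canopy_tall above 0.036 m) or (horizontal distance between packer15_b and canopy_tall below 0.01 m and angle between the z axis of packer15_b and the z axis of canopy_tall, either way round below 0.07 rad and angle between the x axis of packer15_b and the x axis of canopy_tall, either way round below 0.2 rad and z of packer15_b in the frame of canopy_tall above 0.036 m) or (horizontal distance between packer15_c and canopy_tall below 0.01 m and angle between the z axis of packer15_c and the z axis of canopy_tall, either way round below 0.07 rad and angle between the x axis of packer15_c and the x axis of canopy_tall, either way round below 0.2 rad and z of packer15_c in the frame of canopy_tall above 0.036 m) or (horizontal distance between packer20_a and canopy_tall below 0.01 m and angle between the z axis of packer20_a and the z axis of canopy_tall, either way round below 0.07 rad and angle between the x axis of packer20_a and the x axis of canopy_tall, either way round below 0.2 rad and z of packer20_a in the frame of canopy_tall above 0.0335 m) or (horizontal distance between packer20_b and canopy_tall below 0.01 m and angle between the z axis of packer20_b and the z axis of canopy_tall, either way round below 0.07 rad and angle between the x axis of packer20_b and the x axis of canopy_tall, either way round below 0.2 rad and z of packer20_b in the frame of canopy_tall above 0.0335 m) or (horizontal distance between packer15_d and canopy_tall below 0.01 m and angle between the z axis of packer15_d and the z axis of canopy_tall, either way round below 0.07 rad and angle between the x axis of packer15_d and the x axis of canopy_tall, either way round below 0.2 rad and z of packer15_d in the frame of canopy_tall above 0.036 m) or (horizontal distance between packer20_c and canopy_tall below 0.01 m and angle between the z axis of packer20_c and the z axis of canopy_tall, either way round below 0.07 rad and angle between the x axis of packer20_c and the x axis of canopy_tall, either way round below 0.2 rad and z of packer20_c in the frame of canopy_tall above 0.0335 m) or (horizontal distance between packer20_d and canopy_tall below 0.01 m and angle between the z axis of packer20_d and the z axis of canopy_tall, either way round below 0.07 rad and angle between the x axis of packer20_d and the x axis of canopy_tall, either way round below 0.2 rad and z of packer20_d in the frame of canopy_tall above 0.0335 m))), for 0.2 s.
2. the weight lies on the roof of the tallest canopy (x of weight in the frame of canopy_tall between 0.012 and 0.052 m and y of weight in the frame of canopy_tall between -0.022 and 0.022 m and z of weight in the frame of canopy_tall between 0.066 and 0.084 m and linear speed of weight below 0.02 m/s), for 0.2 s.
At the end, for the whole second after the job is handed in: Each canopy's flat packer stack reaches within 3.5 mm of its roof; every packer is home (middle within 10 mm of its place, square within 0.2 rad) or lies on the table; the weight rests on the tallest canopy, within 20 mm of its roof's middle; all at rest (all of step 1 and all of step 2 and linear speed of each of packer10_a, packer10_b, packer15_a, packer15_b, packer15_c, packer20_a, packer20_b, packer15_d, packer20_c, packer20_d below 0.02 m/s and ((horizontal distance between packer10_a and canopy_low below 0.01 m and angle between the z axis of packer10_a and the z axis of canopy_low, either way round below 0.07 rad and angle between the x axis of packer10_a and the x axis of canopy_low, either way round below 0.2 rad) or (horizontal distance between packer10_a and canopy_mid below 0.01 m and angle between the z axis of packer10_a and the z axis of canopy_mid, either way round below 0.07 rad and angle between the x axis of packer10_a and the x axis of canopy_mid, either way round below 0.2 rad) or (horizontal distance between packer10_a and canopy_tall below 0.01 m and angle between the z axis of packer10_a and the z axis of canopy_tall, either way round below 0.07 rad and angle between the x axis of packer10_a and the x axis of canopy_tall, either way round below 0.2 rad) or height (world z) of packer10_a below 0.008 m) and ((horizontal distance between packer10_b and canopy_low below 0.01 m and angle between the z axis of packer10_b and the z axis of canopy_low, either way round below 0.07 rad and angle between the x axis of packer10_b and the x axis of canopy_low, either way round below 0.2 rad) or (horizontal distance between packer10_b and canopy_mid below 0.01 m and angle between the z axis of packer10_b and the z axis of canopy_mid, either way round below 0.07 rad and angle between the x axis of packer10_b and the x axis of canopy_mid, either way round below 0.2 rad) or (horizontal distance between packer10_b and canopy_tall below 0.01 m and angle between the z axis of packer10_b and the z axis of canopy_tall, either way round below 0.07 rad and angle between the x axis of packer10_b and the x axis of canopy_tall, either way round below 0.2 rad) or height (world z) of packer10_b below 0.008 m) and ((horizontal distance between packer15_a and canopy_low below 0.01 m and angle between the z axis of packer15_a and the z axis of canopy_low, either way round below 0.07 rad and angle between the x axis of packer15_a and the x axis of canopy_low, either way round below 0.2 rad) or (horizontal distance between packer15_a and canopy_mid below 0.01 m and angle between the z axis of packer15_a and the z axis of canopy_mid, either way round below 0.07 rad and angle between the x axis of packer15_a and the x axis of canopy_mid, either way round below 0.2 rad) or (horizontal distance between packer15_a and canopy_tall below 0.01 m and angle between the z axis of packer15_a and the z axis of canopy_tall, either way round below 0.07 rad and angle between the x axis of packer15_a and the x axis of canopy_tall, either way round below 0.2 rad) or height (world z) of packer15_a below 0.0105 m) and ((horizontal distance between packer15_b and canopy_low below 0.01 m and angle between the z axis of packer15_b and the z axis of canopy_low, either way round below 0.07 rad and angle between the x axis of packer15_b and the x axis of canopy_low, either way round below 0.2 rad) or (horizontal distance between packer15_b and canopy_mid below 0.01 m and angle between the z axis of packer15_b and the z axis of canopy_mid, either way round below 0.07 rad and angle between the x axis of packer15_b and the x axis of canopy_mid, either way round below 0.2 rad) or (horizontal distance between packer15_b and canopy_tall below 0.01 m and angle between the z axis of packer15_b and the z axis of canopy_tall, either way round below 0.07 rad and angle between the x axis of packer15_b and the x axis of canopy_tall, either way round below 0.2 rad) or height (world z) of packer15_b below 0.0105 m) and ((horizontal distance between packer15_c and canopy_low below 0.01 m and angle between the z axis of packer15_c and the z axis of canopy_low, either way round below 0.07 rad and angle between the x axis of packer15_c and the x axis of canopy_low, either way round below 0.2 rad) or (horizontal distance between packer15_c and canopy_mid below 0.01 m and angle between the z axis of packer15_c and the z axis of canopy_mid, either way round below 0.07 rad and angle between the x axis of packer15_c and the x axis of canopy_mid, either way round below 0.2 rad) or (horizontal distance between packer15_c and canopy_tall below 0.01 m and angle between the z axis of packer15_c and the z axis of canopy_tall, either way round below 0.07 rad and angle between the x axis of packer15_c and the x axis of canopy_tall, either way round below 0.2 rad) or height (world z) of packer15_c below 0.0105 m) and ((horizontal distance between packer20_a and canopy_low below 0.01 m and angle between the z axis of packer20_a and the z axis of canopy_low, either way round below 0.07 rad and angle between the x axis of packer20_a and the x axis of canopy_low, either way round below 0.2 rad) or (horizontal distance between packer20_a and canopy_mid below 0.01 m and angle between the z axis of packer20_a and the z axis of canopy_mid, either way round below 0.07 rad and angle between the x axis of packer20_a and the x axis of canopy_mid, either way round below 0.2 rad) or (horizontal distance between packer20_a and canopy_tall below 0.01 m and angle between the z axis of packer20_a and the z axis of canopy_tall, either way round below 0.07 rad and angle between the x axis of packer20_a and the x axis of canopy_tall, either way round below 0.2 rad) or height (world z) of packer20_a below 0.013 m) and ((horizontal distance between packer20_b and canopy_low below 0.01 m and angle between the z axis of packer20_b and the z axis of canopy_low, either way round below 0.07 rad and angle between the x axis of packer20_b and the x axis of canopy_low, either way round below 0.2 rad) or (horizontal distance between packer20_b and canopy_mid below 0.01 m and angle between the z axis of packer20_b and the z axis of canopy_mid, either way round below 0.07 rad and angle between the x axis of packer20_b and the x axis of canopy_mid, either way round below 0.2 rad) or (horizontal distance between packer20_b and canopy_tall below 0.01 m and angle between the z axis of packer20_b and the z axis of canopy_tall, either way round below 0.07 rad and angle between the x axis of packer20_b and the x axis of canopy_tall, either way round below 0.2 rad) or height (world z) of packer20_b below 0.013 m) and ((horizontal distance between packer15_d and canopy_low below 0.01 m and angle between the z axis of packer15_d and the z axis of canopy_low, either way round below 0.07 rad and angle between the x axis of packer15_d and the x axis of canopy_low, either way round below 0.2 rad) or (horizontal distance between packer15_d and canopy_mid below 0.01 m and angle between the z axis of packer15_d and the z axis of canopy_mid, either way round below 0.07 rad and angle between the x axis of packer15_d and the x axis of canopy_mid, either way round below 0.2 rad) or (horizontal distance between packer15_d and canopy_tall below 0.01 m and angle between the z axis of packer15_d and the z axis of canopy_tall, either way round below 0.07 rad and angle between the x axis of packer15_d and the x axis of canopy_tall, either way round below 0.2 rad) or height (world z) of packer15_d below 0.0105 m) and ((horizontal distance between packer20_c and canopy_low below 0.01 m and angle between the z axis of packer20_c and the z axis of canopy_low, either way round below 0.07 rad and angle between the x axis of packer20_c and the x axis of canopy_low, either way round below 0.2 rad) or (horizontal distance between packer20_c and canopy_mid below 0.01 m and angle between the z axis of packer20_c and the z axis of canopy_mid, either way round below 0.07 rad and angle between the x axis of packer20_c and the x axis of canopy_mid, either way round below 0.2 rad) or (horizontal distance between packer20_c and canopy_tall below 0.01 m and angle between the z axis of packer20_c and the z axis of canopy_tall, either way round below 0.07 rad and angle between the x axis of packer20_c and the x axis of canopy_tall, either way round below 0.2 rad) or height (world z) of packer20_c below 0.013 m) and ((horizontal distance between packer20_d and canopy_low below 0.01 m and angle between the z axis of packer20_d and the z axis of canopy_low, either way round below 0.07 rad and angle between the x axis of packer20_d and the x axis of canopy_low, either way round below 0.2 rad) or (horizontal distance between packer20_d and canopy_mid below 0.01 m and angle between the z axis of packer20_d and the z axis of canopy_mid, either way round below 0.07 rad and angle between the x axis of packer20_d and the x axis of canopy_mid, either way round below 0.2 rad) or (horizontal distance between packer20_d and canopy_tall below 0.01 m and angle between the z axis of packer20_d and the z axis of canopy_tall, either way round below 0.07 rad and angle between the x axis of packer20_d and the x axis of canopy_tall, either way round below 0.2 rad) or height (world z) of packer20_d below 0.013 m)); the robot touches nothing.
It fails at once if a canopy is forced by a packer or knocked by the fingers (over 40 N) ((contact force between canopy_low and the fingers above 40 N or contact force between canopy_low and packer10_a above 40 N or contact force between canopy_low and packer10_b above 40 N or contact force between canopy_low and packer15_a above 40 N or contact force between canopy_low and packer15_b above 40 N or contact force between canopy_low and packer15_c above 40 N or contact force between canopy_low and packer20_a above 40 N or contact force between canopy_low and packer20_b above 40 N or contact force between canopy_low and packer15_d above 40 N or contact force between canopy_low and packer20_c above 40 N or contact force between canopy_low and packer20_d above 40 N) or (contact force between canopy_mid and the fingers above 40 N or contact force between canopy_mid and packer10_a above 40 N or contact force between canopy_mid and packer10_b above 40 N or contact force between canopy_mid and packer15_a above 40 N or contact force between canopy_mid and packer15_b above 40 N or contact force between canopy_mid and packer15_c above 40 N or contact force between canopy_mid and packer20_a above 40 N or contact force between canopy_mid and packer20_b above 40 N or contact force between canopy_mid and packer15_d above 40 N or contact force between canopy_mid and packer20_c above 40 N or contact force between canopy_mid and packer20_d above 40 N) or (contact force between canopy_tall and the fingers above 40 N or contact force between canopy_tall and packer10_a above 40 N or contact force between canopy_tall and packer10_b above 40 N or contact force between canopy_tall and packer15_a above 40 N or contact force between canopy_tall and packer15_b above 40 N or contact force between canopy_tall and packer15_c above 40 N or contact force between canopy_tall and packer20_a above 40 N or contact force between canopy_tall and packer20_b above 40 N or contact force between canopy_tall and packer15_d above 40 N or contact force between canopy_tall and packer20_c above 40 N or contact force between canopy_tall and packer20_d above 40 N)).
It fails at once if the weight is dropped or pressed hard on a canopy (over 60 N) (contact force between any of canopy_low, canopy_mid, canopy_tall and weight above 60 N).
It fails at once if a bystander (glue bottle, mug, sketchbook) is shifted more than 25 mm (distance of any of glue, mug, sketchbook from where it was at the start of the episode above 0.025 m).
Of packer15_d, packer20_c, packer20_d only 1 to 2 are there at a start; the rules pass over those that are not, and their reading is None.
At some moment in a run one of weight may be knocked a few centimetres aside while the robot is not near it.
Once in a run the grip may slacken for a moment while it holds something.
It also fails if it takes over 200 s, if anything falls off the work surface, if the arm or the gripper's body presses on something with over 40 N, if the wrist force passes 120 N, or if a joint passes its speed limit or range.

## Robot

A 7-joint arm with a two-finger parallel gripper is mounted at the origin on the work surface. World frame = base frame: x ahead of the robot, y to its left, z up, the work surface at z = 0. Lengths are in m, angles in rad, forces in N, time in s.
With the tool pointing down it reaches from about 0.425 to 0.925 m from the base axis. Payload 6.8 kg.
Tool frame: the origin (TCP) lies on the centre line of the jaws, within the pads' length; the fingertips stand 19 mm ahead of it and the grasp point (between the pads) is the TCP (bot.tcp_to_tips is the distance from the TCP to the fingertips, in m); x points along the fingers, y is the direction in which the jaws open and shut, and the axes are right-handed (so a half turn about x gives the same grasp; the last joint's range is limited). The gripper opens to 85 mm and grips with 20 to 120 N. Pads are 22 mm wide; open, the fingers measure 114 mm over their backs; the gripper's body (76 mm by 85 mm) begins 54 mm behind the grasp point. The pads swing forward as they close: fully open they stand 13 mm farther back than shut.
Start: joints at [1.143, 0.477, 0.022, 1.555, -0.011, 1.109, -0.083], TCP at [0.212, -0.641, 0.25] pointing down, gripper open.
Joint ranges: [-2.96, 2.96], [-0.34, 2.1], [-1.41, 1.46], [0.24, 2.44], [-1.37, 4.51], [0.17, 1.92], [-2.96, 2.96]. Speed limits (rad/s): [2.39, 2.39, 3.14, 3.14, 3.14, 3.14, 3.14].

## Interface

Orientations are given as a unit quaternion [w, x, y, z].
In Python, from station import status, eyes, bot gives the robot as it stands.
- The arm moves only by the tool apply_moves, never from a script. Its arguments are lists of equal length, an entry for each row: "travel": the shift along the tool's x, y, z in cm, a list of three; "turn": the turn, a rotation vector about the tool's x, y, z in rad, a list of three; "grip": the closure, from 0 (fully open) to 1 (shut). In form: {"travel": [[tx, ty, tz], ...], "turn": [[wx, wy, wz], ...], "grip": [grip, ...]}. A call has 1 to 8 rows; each row shifts and turns the pose as measured when the row begins, along the tool's axes as they then stand; what a row does not reach is not made up. A row lasts 1/12 s, in which the tool goes at most 41.7 mm and 7.16 degrees, less where a joint would pass 70% of its speed; a pose out of reach is approached as far as the arm can. A call is refused whole if a number of a shift passes 4.17 or a number of a turn 0.125, either way. A call with a gripper value outside its range is refused whole. The fingers move at their own pace and stop on an object; "newtons" is the grip in N (left out, the last holds). Time passes only in rows, so rows that do not move let the fingers close. It gives the time, the measured TCP pose, the force and the opening at its end, in the units of the state.
- status.get_obs(): the state, without advancing time (a new reading comes with each control period).
- eyes.read_camera(name): name is "scene" or "top" or "wrist"; returns the picture (480x640x3 uint8, red, green, blue); there is no depth.
- eyes.calibration(name): a dict with "intrinsics" (3x3 intrinsics, pixels), "distortion" ([k1, k2, p1, p2, k3] as OpenCV has them; the pictures are not rectified), "xyz" and "attitude" of the camera in the world; the wrist camera has in their place "T_tool_cam" (4x4, takes a point from camera to tool coordinates, whose origin is the TCP and whose axes are the tool frame's). Camera axes: x right, y down, z forward; pixel columns grow to the right and rows downward; lengths in m; the calibration is good to about 2 mm. A picture is of the moment at which its call begins: read the wrist's pose just before it. calibration takes no time and is no camera call.
- bot.hand_in(): hands the job in, once; it reports no verdict.
Trained networks look in the newest picture that a camera, given by its name, has taken for a name from the list of things; names that differ only in an ending like _2 or _b are one class to them, and where a whole thing is asked for, a point or a joint stands for the part that bears it (a point fixed in the world has none). Each returns a list of dicts, best first, with "score" (0 to 1); they miss things now and then, are a little off and sometimes report something else, mostly with a low value. They report only what shows in the picture. A call takes as long as a camera call. They do not tell look-alikes from the thing itself.
- eyes.masks_of(thing, camera): "region" (480x640 bool, what is visible of it) and "rect" ([left, top, right, bottom] in pixels, round what is visible of it).
The state is a dict: "t": time; "q": joint angles; "joint_vel": joint speeds; "joint_torque": joint torques, N m; "eef_pos": TCP position; "tool_rot": TCP orientation; "contact_force": force on the tool from outside, world axes, zero at the start; "torque": the same for the moment, N m; "gripper_width": opening from 0.0 (shut) to 1.0 (fully open).
Only numpy, scipy, OpenCV 4.12 (cv2) and the standard library are available. Lean on these libraries where they do the work, as an engineer would, in place of code of your own. Each camera call takes 0.05 s, during which the arm holds its last target. There are 200 camera calls.

## Working session

There is one attempt and no reset: what is moved stays moved. The work goes in short steps, Python scripts to look and compute and a tool call to move; the robot and the scene stay as the last step left them, time stands still between calls to the robot, and variables do not carry over. Pictures are saved under pics/ and viewed, about 12 in all and at most 16, crops included, and the job is handed in when it is done.

Besides the shell and the picture viewer there is one more tool, called after "Emit:" as name(argument=value, ...) on one line, values as JSON. apply_moves: Moves the arm, as the interface text tells. Its arguments: {"type":"object","properties":{"travel":{"type":"array"},"turn":{"type":"array"},"grip":{"type":"array"},"newtons":{"type":"number"}},"required":["travel","turn","grip"]}

```bash
ls; mkdir -p pics; python3 - <<'E'
from station import status, eyes, bot
import cv2,json
o=status.get_obs();print({k:o[k] for k in('t','eef_pos','tool_rot','gripper_width')})
for n in('scene','top'):
    im=eyes.read_camera(n);cv2.imwrite(f'pics/{n}0.png',im[...,::-1])
for n in('scene','top','wrist'):print(n,eyes.calibration(n))
E
```

```text
pics
{'t': 0.0, 'eef_pos': array([ 0.212002  , -0.64025909,  0.24933218]), 'tool_rot': array([-0.11197663, -0.69792415, -0.11323773,  0.69824089]), 'gripper_width': 1.0016938296559543}
scene {'intrinsics': array([[483.8760629 ,   0.        , 330.24434473],
       [  0.        , 483.8760629 , 234.04516882],
       [  0.        ,   0.        ,   1.        ]]), 'distortion': array([0.04417008, 0.        , 0.        , 0.        , 0.        ]), 'xyz': array([ 0.940751  , -0.75692727,  0.62884751]), 'attitude': array([-0.44663195,  0.86314473,  0.20460597, -0.11677955])}
top {'intrinsics': array([[476.00406617,   0.        , 316.71282545],
       [  0.        , 476.00406617, 231.3069104 ],
       [  0.        ,   0.        ,   1.        ]]), 'distortion': array([0.01290881, 0.        , 0.        , 0.        , 0.        ]), 'xyz': array([ 0.44903038, -0.02671859,  1.14552508]), 'attitude': array([-0.02717263,  0.70708344, -0.70610522,  0.02664725])}
wrist {'intrinsics': array([[343.07836752,   0.        , 319.23745121],
       [  0.        , 343.07836752, 243.22913345],
       [  0.        ,   0.        ,   1.        ]]), 'distortion': array([0.01917046, 0.        , 0.        , 0.        , 0.        ]), 'T_tool_cam': array([[ 4.22355157e-04, -2.90550924e-01,  9.56859437e-01,
        -1.23301425e-01],
       [ 9.99999797e-01, -3.34792663e-04, -5.43057181e-04,
         1.93532015e-04],
       [ 4.78135285e-04,  9.56859471e-01,  2.90550724e-01,
        -7.39722809e-02],
       [ 0.00000000e+00,  0.00000000e+00,  0.00000000e+00,
         1.00000000e+00]])}
```

View pics/top0.png

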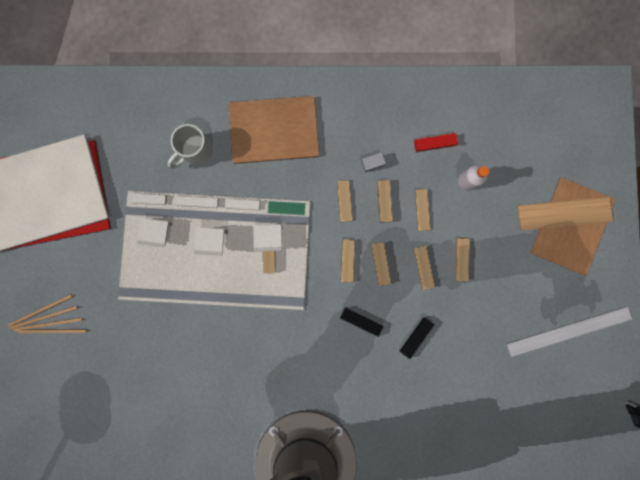

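View pics/scene0.png

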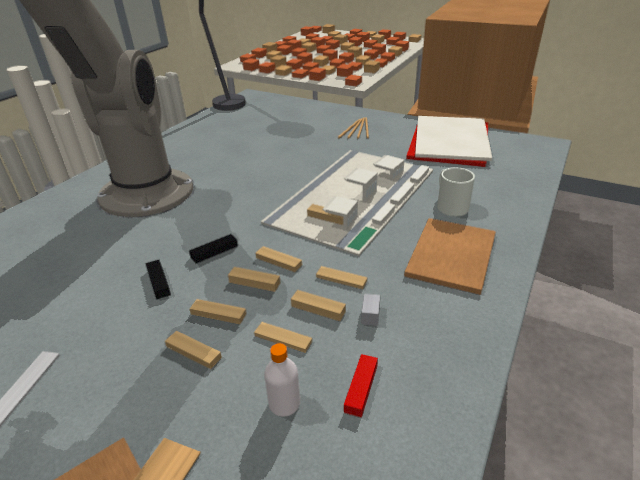

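```bash
cat > h.py <<'E'
import numpy as np,cv2
from scipy.spatial.transform import Rotation as R
from station import status, eyes, bot
def rot(q): return R.from_quat(np.roll(q,-1)).as_matrix()
def cam(n,o=None):
    c=eyes.calibration(n)
    if n=='wrist':
        o=o or status.get_obs(); T=c['T_tool_cam']; W=rot(o['tool_rot'])
        return c['intrinsics'],c['distortion'],W@T[:3,:3],W@T[:3,3]+o['eef_pos']
    return c['intrinsics'],c['distortion'],rot(c['attitude']),c['xyz']
def toplane(C,uv,z):
    K,D,M,p=C
    u=cv2.undistortPoints(np.float64(uv).reshape(-1,1,2),K,D).reshape(-1,2)
    r=np.c_[u,np.ones(len(u))]@M.T
    return (p+r*((z-p[2])/r[:,2])[:,None])[:,:2]
def proj(C,P):
    K,D,M,p=C
    q=(np.float64(P).reshape(-1,3)-p)@M
    return cv2.projectPoints(q,np.zeros(3),np.zeros(3),K,D)[0].reshape(-1,2)
def rect(C,m,z):
    c=max(cv2.findContours(np.uint8(m),0,cv2.CHAIN_APPROX_NONE)[0],key=len).reshape(-1,2)
    (x,y),(w,h),a=cv2.minAreaRect(np.float32(toplane(C,c,z)*1000))
    if h>w: w,h,a=h,w,a+90
    a=(a+90)%180-90
    return round(x),round(y),round(w),round(h),round(a,1)
E
python3 - <<'E'
from h import *
for n in('top','scene'):
    im=eyes.read_camera(n);C=cam(n)
    for t,z in(('packer10_a',.01),('packer15_a',.015),('packer20_a',.02),('canopy_low',.041),('canopy_mid',.051),('canopy_tall',.061),('weight',.03),('board',.006),('glue',0),('mug',0),('sketchbook',.014)):
        for d in eyes.masks_of(t,n):
            if d['score']>.3 and d['region'].sum()>20: print(n,t,round(d['score'],2),[int(v) for v in d['rect']],rect(C,d['region'],z))
    if n=='scene':
        c=im[140:380,140:440];cv2.imwrite('pics/c1.png',cv2.resize(c,None,fx=2.5,fy=2.5,interpolation=2)[...,::-1])
E
```

```text
top packer10_a 0.95 [417, 187, 431, 230] (588, -279, 104, 33, 1.6)
top packer10_a 0.72 [336, 180, 351, 217] (610, -92, 99, 27, 6.1)
top packer15_a 0.93 [454, 237, 468, 280] (469, -368, 98, 33, -1.3)
top packer15_a 0.91 [342, 241, 354, 283] (466, -98, 98, 29, -3.5)
top packer15_a 0.9 [414, 242, 431, 290] (450, -278, 99, 30, 11.0)
top packer15_a 0.33 [379, 177, 392, 221] (609, -187, 104, 32, 1.4)
top packer20_a 0.86 [371, 241, 393, 284] (460, -176, 102, 33, 9.0)
top packer20_a 0.67 [262, 249, 278, 274] (463, 87, 50, 28, 0.6)
top packer20_a 0.62 [401, 319, 434, 360] (286, -258, 101, 32, -35.7)
top packer20_a 0.6 [342, 307, 382, 336] (322, -130, 97, 27, 63.7)
top packer20_a 0.58 [379, 177, 389, 220] (606, -185, 104, 32, 3.1)
top canopy_low 0.84 [140, 219, 172, 247] (530, 353, 71, 61, 78.8)
top canopy_mid 0.77 [254, 223, 281, 251] (518, 89, 65, 58, -89.9)
top canopy_tall 0.59 [189, 228, 227, 253] (509, 217, 77, 59, -89.9)
top weight 0.76 [360, 152, 384, 170] (699, -158, 54, 33, -71.3)
top weight 0.6 [338, 178, 354, 220] (606, -90, 97, 28, 4.9)
top board 0.97 [114, 194, 311, 309] (492, 219
[... 1143 characters left out ...]
(788, 61, 220, 148, -85.5)
scene canopy_low 0.89 [373, 155, 404, 178] (549, 337, 124, 79, -37.3)
scene canopy_mid 0.86 [321, 192, 359, 228] (534, 57, 120, 85, -88.3)
scene canopy_mid 0.59 [439, 167, 473, 214] (736, 265, 233, 79, -76.6)
scene canopy_tall 0.63 [343, 165, 377, 206] (529, 178, 171, 78, -67.3)
scene weight 0.77 [362, 294, 381, 328] (709, -178, 78, 31, -67.5)
scene weight 0.35 [254, 250, 302, 274] (486, -125, 106, 41, -1.6)
scene board 0.61 [258, 150, 431, 256] (495, 216, 457, 267, 87.5)
scene glue 0.58 [264, 343, 300, 416] (630, -351, 141, 53, -53.8)
scene mug 0.55 [439, 167, 475, 214] (715, 353, 252, 87, -79.6)
scene sketchbook 0.8 [405, 216, 498, 295] (786, 69, 223, 151, -85.1)
```

View pics/c1.png

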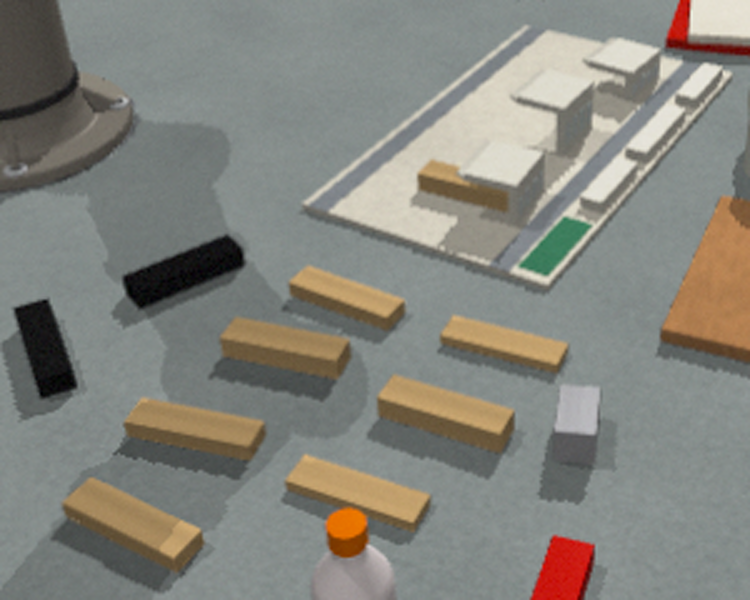

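```bash
cat >> h.py <<'E'
def go(p,yaw,tilt=0,o=None):
    """rows to reach: tool x down, tool z horizontal at angle yaw (world), tilt about tool y. prints shift (cm) in present tool axes and turn"""
    o=o or status.get_obs(); W=rot(o['tool_rot'])
    z=np.array([np.cos(yaw),np.sin(yaw),0]);x=np.array([0,0,-1.]);T=np.c_[x,np.cross(z,x),z]@R.from_rotvec([0,tilt,0]).as_matrix()
    d=W.T@(np.array(p)-o['eef_pos'])*100; w=R.from_matrix(W.T@T).as_rotvec()
    print('t %.1f'%o['t'],'eef',np.round(o['eef_pos'],4),'yaw %.3f'%np.arctan2(W[1,2],W[0,2]),'travel',np.round(d,2),'turn',np.round(w,3),'rows',round(max(np.linalg.norm(d)/4.17,np.linalg.norm(w)/.125),1),'grip %.3f'%o['gripper_width'],'F',np.round(o['contact_force'],1))
E
python3 - <<'E'
from h import *
o=status.get_obs();print(np.round(rot(o['tool_rot']),3), np.round(o['q'],3))
go((.44,.2,.28),0)
E
```

```text
[[ 0.     0.314 -0.949]
 [-0.    -0.949 -0.314]
 [-1.     0.    -0.   ]] [ 1.143  0.477  0.022  1.555 -0.012  1.109 -0.083]
t 1.3 eef [ 0.2122 -0.6408  0.2503] yaw -2.822 travel [ -2.97 -72.66 -48.05] turn [-2.822  0.    -0.   ] rows 22.6 grip 0.996 F [-0.1  0.4 -0.9]
```

Emit:
apply_moves(travel=[[1,-1.9,-2.97],[1,-1.9,-2.97],[1,-1.9,-2.97],[1,-1.9,-2.97],[1,-1.9,-2.97],[1,-1.9,-2.97],[1,-1.9,-2.97],[1,-1.9,-2.97]], turn=[[0,0,0],[0,0,0],[0,0,0],[0,0,0],[0,0,0],[0,0,0],[0,0,0],[0,0,0]], grip=[0.4,0.4,0.4,0.4,0.4,0.4,0.4,0.4], newtons=30)

```text
t: 1.97
eef_pos: [0.3891, -0.4259, 0.1691]
tool_rot: [-0.11, -0.698, -0.101, 0.7]
contact_force: [0.5, -0.3, 0.3]
gripper_width: 0.6
```

Emit:
apply_moves(travel=[[1,-1.9,-2.97],[1,-1.9,-2.97],[0,0,0],[0,0,0],[0,0,0],[0,0,0],[0,0,0],[0,0,0]], turn=[[0,0,0],[0,0,0],[-0.125,0,0],[-0.125,0,0],[-0.125,0,0],[-0.125,0,0],[-0.125,0,0],[-0.125,0,0]], grip=[0.4,0.4,0.4,0.4,0.4,0.4,0.4,0.4])

```text
t: 2.63
eef_pos: [0.4465, -0.3556, 0.1459]
tool_rot: [-0.359, -0.61, -0.353, 0.612]
contact_force: [-0.3, -0.0, 0.1]
gripper_width: 0.602
```

Emit:
apply_moves(travel=[[0,0,0],[0,0,0],[0,0,0],[0,0,0],[0,0,0],[0,0,0],[0,0,0],[0,0,0]], turn=[[-0.125,0,0],[-0.125,0,0],[-0.125,0,0],[-0.125,0,0],[-0.125,0,0],[-0.125,0,0],[-0.125,0,0],[-0.125,0,0]], grip=[0.4,0.4,0.4,0.4,0.4,0.4,0.4,0.4])

```text
t: 3.3
eef_pos: [0.4472, -0.3567, 0.147]
tool_rot: [0.608, 0.363, 0.602, -0.368]
contact_force: [-0.6, 0.4, -1.3]
gripper_width: 0.603
```

Emit:
apply_moves(travel=[[0,0,0],[0,0,0],[0,0,0],[0,0,0],[0,0,0],[0,0,0],[0,0,0],[0,0,0]], turn=[[-0.125,0,0],[-0.125,0,0],[-0.125,0,0],[-0.125,0,0],[-0.125,0,0],[-0.125,0,0],[-0.125,0,0],[-0.125,0,0]], grip=[0.4,0.4,0.4,0.4,0.4,0.4,0.4,0.4])

```text
t: 3.97
eef_pos: [0.4472, -0.3588, 0.1481]
tool_rot: [0.709, 0.026, 0.704, -0.035]
contact_force: [-0.1, -0.4, 0.8]
gripper_width: 0.597
```

```bash
python3 - <<'E'
from h import *
go((.434,-.367,.021),-.023); print(np.round(status.get_obs()['q'],2))
o=status.get_obs();im=eyes.read_camera('wrist');cv2.imwrite('pics/w1.png',im[...,::-1]);C=cam('wrist',o)
for t,z in(('packer15_a',.015),('packer20_a',.02)):
    for d in eyes.masks_of(t,'wrist'):
        if d['score']>.4: print(t,round(d['score'],2),[int(v) for v in d['rect']],rect(C,d['region'],z))
E
```

```text
t 4.0 eef [ 0.4472 -0.3588  0.1481] yaw -0.087 travel [12.71 -0.78 -1.33] turn [-0.064  0.006  0.012] rows 3.1 grip 0.597 F [-0.1 -0.4  0.8]
[ 1.1   0.52 -0.71  1.87  0.44  0.9   1.67]
packer15_a 0.83 [621, 203, 639, 297] (480, -125, 71, 14, 9.7)
packer15_a 0.74 [388, 162, 453, 290] (449, -282, 101, 31, 11.6)
packer15_a 0.69 [286, 201, 327, 321] (468, -371, 102, 29, -3.1)
packer20_a 0.9 [529, 163, 588, 295] (457, -184, 104, 39, 9.9)
packer20_a 0.79 [388, 0, 468, 67] (311, -279, 46, 29, -36.9)
packer20_a 0.6 [508, 337, 550, 427] (562, -190, 55, 24, 47.7)
```

View pics/w1.png

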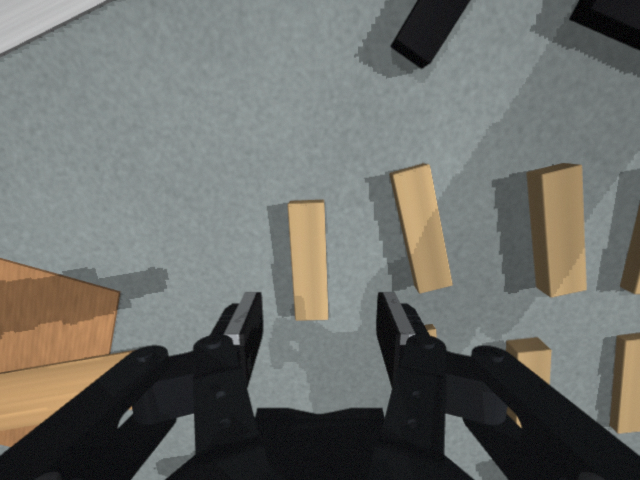

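Emit:
apply_moves(travel=[[2.0,-0.55,-0.65],[3.0,-0.55,-0.65],[3,0,0],[3,0,0],[1.0,0,0],[0.4,0,0],[0,0,0],[0,0,0]], turn=[[-0.025,0.006,0.012],[-0.025,0,0],[0,0,0],[0,0,0],[0,0,0],[0,0,0],[0,0,0],[0,0,0]], grip=[0.4,0.4,0.4,0.4,0.4,0.4,0.4,0.4])

```text
t: 4.78
eef_pos: [0.4366, -0.372, 0.0236]
tool_rot: [0.709, 0.024, 0.704, -0.028]
contact_force: [-0.8, 0.3, 0.5]
gripper_width: 0.602
```

```bash
python3 - <<'E'
from h import *
go((.433,-.369,.021),-.04)
E
```

```text
t 4.8 eef [ 0.4366 -0.372   0.0236] yaw -0.073 travel [ 0.26  0.28 -0.38] turn [-0.033  0.006  0.005] rows 0.3 grip 0.602 F [-0.8  0.3  0.5]
```

Emit:
apply_moves(travel=[[0.25,0.25,-0.35],[0,0,0],[0,0,0],[0,0,0],[0,0,0],[0,0,0]], turn=[[-0.03,0.006,0.005],[0,0,0],[0,0,0],[0,0,0],[0,0,0],[0,0,0]], grip=[0.4,0.4,1,1,1,1], newtons=35)

```text
t: 5.28
eef_pos: [0.4364, -0.3709, 0.0268]
tool_rot: [0.709, 0.012, 0.704, -0.017]
contact_force: [-0.0, -0.9, -1.2]
gripper_width: 0.312
```

```bash
python3 - <<'E'
from h import *
go((.433,-.369,.021),-.04)
E
```

```text
t 5.3 eef [ 0.4364 -0.3709  0.0268] yaw -0.041 travel [ 0.58  0.18 -0.35] turn [-0.001  0.007  0.006] rows 0.2 grip 0.312 F [-0.  -0.9 -1.2]
```

Emit:
apply_moves(travel=[[-4,0,0],[-4,0,0],[-4,0,0],[-4,0,0],[0,4.1,0],[0,4.1,0],[0,4.1,0],[0,4.1,0]], turn=[[0,0.006,0.006],[0,0,0],[0,0,0],[0,0,0],[0,0,0],[0,0,0],[0,0,0],[0,0,0]], grip=[1,1,1,1,1,1,1,1])

```text
t: 5.95
eef_pos: [0.4429, -0.2127, 0.1949]
tool_rot: [0.708, 0.021, 0.706, -0.022]
contact_force: [0.8, 0.9, 0.5]
gripper_width: 0.314
```

Emit:
apply_moves(travel=[[0,4.1,0],[0,4.1,0],[0,4.1,0],[0,4.1,0],[0,4.1,0],[0,4.1,0],[0,4.1,0],[0,4.1,0]], turn=[[0,0,0],[0,0,0],[0,0,0],[0,0,0],[0,0,0],[0,0,0],[0,0,0],[0,0,0]], grip=[1,1,1,1,1,1,1,1])

```text
t: 6.62
eef_pos: [0.4609, 0.1209, 0.1963]
tool_rot: [0.71, 0.021, 0.703, -0.026]
contact_force: [1.1, -0.4, -0.7]
gripper_width: 0.311
```

Emit:
apply_moves(travel=[[0,2,0],[0,2,0],[0,0,0]], turn=[[0,0,0],[0,0,0],[0,0,0]], grip=[1,1,1])

```text
t: 6.87
eef_pos: [0.4621, 0.1739, 0.1979]
tool_rot: [0.712, 0.018, 0.702, -0.019]
contact_force: [0.4, 0.2, 0.6]
gripper_width: 0.316
```

```bash
python3 - <<'E'
from h import *
for i in range(2):go((.42,.2,.2),0); o=status.get_obs()
print(np.round(o['q'],2))
im=eyes.read_camera('wrist');cv2.imwrite('pics/w2.png',im[...,::-1]);C=cam('wrist',o)
np.savez('w2.npz',im=im,p=o['eef_pos'],r=o['tool_rot'])
for t,z in(('canopy_low',.041),('canopy_mid',.051),('canopy_tall',.061)):
    for d in eyes.masks_of(t,'wrist'):
        if d['score']>.3: print(t,round(d['score'],2),[int(v) for v in d['rect']],rect(C,d['region'],z))
E
```

```text
t 6.9 eef [0.4621 0.1739 0.1979] yaw -0.053 travel [-0.27  2.38 -4.34] turn [-0.053  0.013  0.001] rows 1.2 grip 0.316 F [0.4 0.2 0.6]
t 6.9 eef [0.4621 0.1739 0.1979] yaw -0.053 travel [-0.27  2.38 -4.34] turn [-0.053  0.013  0.001] rows 1.2 grip 0.316 F [0.4 0.2 0.6]
[ 0.29  0.38 -0.94  2.    0.39  0.94  0.67]
canopy_low 0.89 [472, 257, 574, 327] (528, 348, 83, 62, 81.8)
canopy_mid 0.71 [182, 258, 270, 331] (517, 92, 72, 62, -87.8)
canopy_tall 0.69 [342, 249, 423, 322] (509, 222, 64, 62, 87.0)
```

View pics/w2.png

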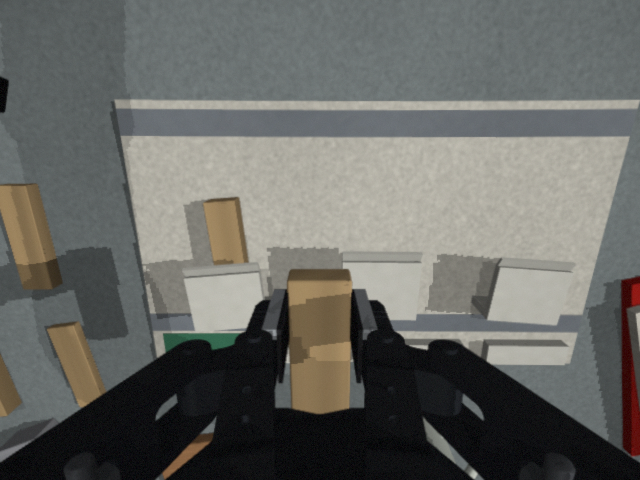

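```bash
python3 - <<'E'
import numpy as np,cv2
im=np.load('w2.npz')['im'][...,::-1]
cs=[im[y:y+80,x:x+110] for x,y in((475,250),(335,245),(175,255),(190,190))]
b=[cv2.resize(c,(396,288),interpolation=2) for c in cs]
cv2.imwrite('pics/c2.png',np.vstack([np.hstack(b[:2]),np.hstack(b[2:])]))
E
```

```text
(no output)
```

View pics/c2.png

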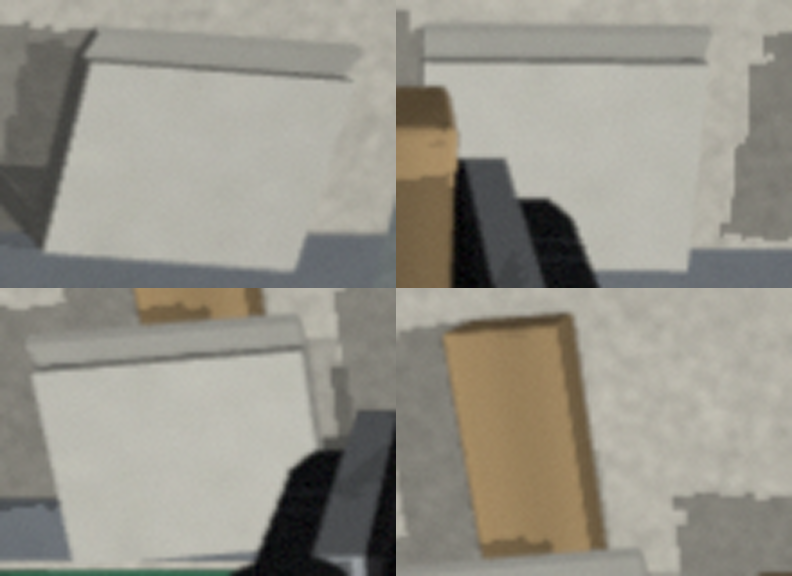

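```bash
python3 - <<'E'
from h import *
f=np.load('w2.npz');C=cam('wrist',dict(eef_pos=f['p'],tool_rot=f['r']))
D=dict(low=(.041,[(500,267.2),(572.8,271.9),(486.9,319.4),(557.5,325.6)]),tall=(.061,[(343.3,262.2),(421.1,262.8),(416.1,320.3)]),mid=(.051,[(184.2,278.9),(259.2,272.2),(195,330.8)]))
for k,(z,p) in D.items():
    q=toplane(C,p,z)*1000; l,r=q[0],q[1]
    v=r-l; w=np.linalg.norm(v); x=np.array([v[1],-v[0]])/w; x*=np.sign(x[0])
    o=(l+r)/2-6*x
    print(k,np.round(q,1).tolist(),'w %.1f'%w,'yaw %.3f'%np.arctan2(x[1],x[0]),'origin',np.round(o,1),'depth',np.round((q[2:]-l)@x,1))
E
```

```text
low [[505.0, 328.3], [512.6, 390.9], [555.7, 321.7], [565.1, 385.8]] w 63.0 yaw -0.120 origin [502.9 360.3] depth [51.1 52.7]
tall [[485.7, 191.9], [489.5, 254.3], [541.6, 251.9]] w 62.6 yaw -0.061 origin [481.6 223.5] depth [52.1]
mid [[497.4, 57.2], [494.8, 121.2], [547.6, 58.4]] w 64.0 yaw 0.042 origin [490.1  89. ] depth [50.2]
```

```bash
cat >> h.py <<'E'
CAN=dict(low=(.503,.3603,-.12),tall=(.4816,.2235,-.061),mid=(.4901,.089,.042))
def gc(k,xl,z,yl=0):
    x,y,a=CAN[k]; c,s=np.cos(a),np.sin(a)
    go((x+c*xl-s*yl,y+s*xl+c*yl,z),a)
def local(k):
    x,y,a=CAN[k]; o=status.get_obs()
    d=o['eef_pos'][:2]-[x,y]; c,s=np.cos(a),np.sin(a); W=rot(o['tool_rot'])
    print(k,'local x %.1f y %.1f z %.1f'%(1000*(c*d[0]+s*d[1]),1000*(c*d[1]-s*d[0]),1000*o['eef_pos'][2]),'dyaw %.3f'%(np.arctan2(W[1,2],W[0,2])-a),'grip %.3f'%o['gripper_width'],'F',np.round(o['contact_force'],1))
E
python3 - <<'E'
from h import *
f=np.load('w2.npz');o=dict(eef_pos=f['p'],tool_rot=f['r']);C=cam('wrist',o)
for z in(-.008,-.012):
    q=toplane(C,[(290,270),(349,270)],f['p'][2]+z); print((np.c_[q-f['p'][:2],[0,0]]@rot(f['r'])*1000).round(1))
gc('mid',-.09,.1)
E
```

```text
[[ -0.3 -12.  -22.3]
 [ -0.3  12.1 -22.3]]
[[ -0.3 -12.4 -20.7]
 [ -0.3  12.4 -20.7]]
t 7.1 eef [0.4625 0.1671 0.1967] yaw -0.060 travel [ 9.65 -8.5  -5.84] turn [-0.102  0.011  0.006] rows 3.4 grip 0.317 F [-0.4 -1.1 -0.5]
```

Emit:
apply_moves(travel=[[1.5,-2.1,-1.3],[2.3,-2.2,-1.3],[2.3,-2.2,-1.3],[2.3,-2.2,-1.3],[0.5,0,0],[0,0,0]], turn=[[-0.05,0.006,0.006],[-0.05,0.006,0],[0,0,0],[0,0,0],[0,0,0],[0,0,0]], grip=[1,1,1,1,1,1])

```text
t: 7.57
eef_pos: [0.4103, 0.069, 0.1051]
tool_rot: [0.708, -0.011, 0.706, 0.01]
contact_force: [-0.0, 0.8, 0.2]
gripper_width: 0.311
```

```bash
python3 - <<'E'
from h import *
local('mid');gc('mid',-.09,.0545);print(np.round(status.get_obs()['q'],2))
E
```

```text
mid local x -80.6 y -16.6 z 105.1 dyaw -0.011 grip 0.311 F [-0.   0.8  0.2]
t 7.6 eef [0.4103 0.069  0.1051] yaw 0.031 travel [ 5.05  1.66 -0.97] turn [-0.011  0.002  0.002] rows 1.3 grip 0.311 F [-0.   0.8  0.2]
[ 0.44  0.41 -0.88  2.23  0.51  0.7   0.8 ]
```

Emit:
apply_moves(travel=[[0,1.6,-1.1],[0,0,0],[2,0,-0.1],[2,0,0],[0,0,0]], turn=[[-0.01,0.002,0.002],[0,0,0],[0,0,0],[0,0,0],[0,0,0]], grip=[1,1,1,1,1])

```text
t: 7.98
eef_pos: [0.4019, 0.0817, 0.0667]
tool_rot: [0.709, -0.011, 0.705, 0.01]
contact_force: [-0.3, -0.7, -0.5]
gripper_width: 0.317
```

```bash
python3 - <<'E'
from h import *
local('mid');gc('mid',-.09,.0545);print(np.round(status.get_obs()['q'],2))
E
```

```text
mid local x -88.5 y -3.6 z 66.7 dyaw -0.012 grip 0.317 F [-0.3 -0.7 -0.5]
t 8.0 eef [0.4019 0.0817 0.0667] yaw 0.030 travel [ 1.22  0.36 -0.17] turn [-0.012  0.006  0.001] rows 0.3 grip 0.317 F [-0.3 -0.7 -0.5]
[ 0.34  0.47 -0.81  2.27  0.61  0.62  0.67]
```

Emit:
apply_moves(travel=[[0.5,0.36,-0.2],[0.5,0,0],[0,0,0]], turn=[[-0.012,0.006,0],[0,0,0],[0,0,0]], grip=[1,1,1])

```text
t: 8.23
eef_pos: [0.4019, 0.0858, 0.058]
tool_rot: [0.708, -0.015, 0.706, 0.014]
contact_force: [-0.3, 0.6, 0.0]
gripper_width: 0.314
```

```bash
python3 - <<'E'
from h import *
local('mid');gc('mid',-.07,.054)
im=eyes.read_camera('scene')
a=cv2.resize(im[170:240,280:380],(800,560),interpolation=2);cv2.imwrite('pics/s3.png',a[...,::-1])
E
```

```text
mid local x -88.2 y 0.5 z 58.0 dyaw 0.000 grip 0.314 F [-0.3  0.6  0. ]
t 8.2 eef [0.4019 0.0858 0.058 ] yaw 0.042 travel [ 0.41 -0.05  1.82] turn [0.    0.002 0.001] rows 0.4 grip 0.314 F [-0.3  0.6  0. ]
```

View pics/s3.png

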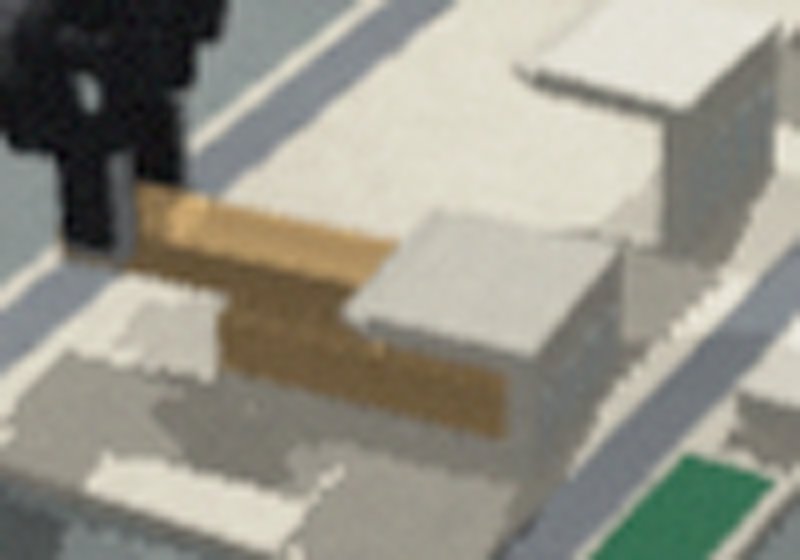

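Emit:
apply_moves(travel=[[0.35,0,0],[0,0,0.4],[0,0,0.5],[0,0,0.5]], turn=[[0,0.002,0],[0,0,0],[0,0,0],[0,0,0]], grip=[1,1,1,1], newtons=25)

```text
t: 8.62
eef_pos: [0.4133, 0.0858, 0.055]
tool_rot: [0.705, -0.016, 0.709, 0.014]
contact_force: [-20.4, 2.7, 0.1]
gripper_width: 0.314
```

```bash
python3 - <<'E'
from h import *
local('mid');gc('mid',-.07,.0535)
E
```

```text
mid local x -76.9 y -0.0 z 55.0 dyaw 0.001 grip 0.314 F [-20.4   2.7   0.1]
t 8.6 eef [0.4133 0.0858 0.055 ] yaw 0.043 travel [0.14 0.   0.69] turn [ 0.001 -0.005  0.004] rows 0.2 grip 0.314 F [-20.4   2.7   0.1]
```

Emit:
apply_moves(travel=[[0,0,-0.5],[0.15,0,0],[0.1,0,0],[0,0,0]], turn=[[0,-0.005,0],[0,0,0],[0,0,0],[0,0,0]], grip=[1,1,1,1])

```text
t: 8.95
eef_pos: [0.4088, 0.0855, 0.0522]
tool_rot: [0.707, -0.016, 0.707, 0.014]
contact_force: [-0.0, -0.0, -0.4]
gripper_width: 0.326
```

```bash
python3 - <<'E'
from h import *
local('mid');gc('mid',-.07,.0535)
E
```

```text
mid local x -81.4 y -0.1 z 52.2 dyaw 0.000 grip 0.326 F [-0.  -0.  -0.4]
t 8.9 eef [0.4088 0.0855 0.0522] yaw 0.042 travel [-0.13  0.01  1.14] turn [ 0.    -0.001  0.004] rows 0.3 grip 0.326 F [-0.  -0.  -0.4]
```

Emit:
apply_moves(travel=[[0.05,0,0.3],[0,0,0.35],[0,0,0.35],[0,0,0]], turn=[[0,0,0.004],[0,0,0],[0,0,0],[0,0,0]], grip=[1,1,1,1])

```text
t: 9.28
eef_pos: [0.4222, 0.0861, 0.0524]
tool_rot: [0.708, -0.014, 0.706, 0.015]
contact_force: [0.2, -0.5, -0.7]
gripper_width: 0.315
```

```bash
python3 - <<'E'
from h import *
local('mid');gc('mid',-.06,.0535)
E
```

```text
mid local x -68.0 y -0.0 z 52.4 dyaw -0.001 grip 0.315 F [ 0.2 -0.5 -0.7]
t 9.3 eef [0.4222 0.0861 0.0524] yaw 0.041 travel [-0.11  0.    0.8 ] turn [-0.001  0.003 -0.001] rows 0.2 grip 0.315 F [ 0.2 -0.5 -0.7]
```

Emit:
apply_moves(travel=[[0,0,0.5],[0,0,0.5],[0,0,0.5],[0,0,0.5],[0,0,0.5],[0,0,0]], turn=[[0,0.003,0],[0,0,0],[0,0,0],[0,0,0],[0,0,0],[0,0,0]], grip=[1,1,1,1,1,1])

```text
t: 9.78
eef_pos: [0.4512, 0.0873, 0.0525]
tool_rot: [0.707, -0.014, 0.707, 0.015]
contact_force: [-0.8, -1.1, -0.4]
gripper_width: 0.314
```

```bash
python3 - <<'E'
from h import *
local('mid');gc('mid',-.034,.0525)
E
```

```text
mid local x -39.0 y -0.1 z 52.5 dyaw -0.001 grip 0.314 F [-0.8 -1.1 -0.4]
t 9.8 eef [0.4512 0.0873 0.0525] yaw 0.041 travel [0.   0.01 0.5 ] turn [-0.001  0.    -0.002] rows 0.1 grip 0.314 F [-0.8 -1.1 -0.4]
```

Rows of 2 mm until the wall is felt.

Emit:
apply_moves(travel=[[0,0,0.25],[0,0,0.2]], turn=[[0,0,0],[0,0,0]], grip=[1,1])

```text
t: 9.95
eef_pos: [0.4558, 0.0875, 0.0524]
tool_rot: [0.707, -0.014, 0.707, 0.015]
contact_force: [-0.0, 0.0, -0.5]
gripper_width: 0.314
```

Emit:
apply_moves(travel=[[0,0,0.2]], turn=[[0,0,0]], grip=[1])

```text
t: 10.03
eef_pos: [0.4566, 0.0875, 0.052]
tool_rot: [0.706, -0.014, 0.708, 0.015]
contact_force: [-6.9, 1.7, 1.3]
gripper_width: 0.311
```

```bash
python3 - <<'E'
from h import *
local('mid')
E
```

```text
mid local x -33.5 y -0.1 z 52.0 dyaw -0.001 grip 0.311 F [-6.9  1.7  1.3]
```

Emit:
apply_moves(travel=[[0,0,0],[0,0,0],[0,0,0],[-3,0,0],[-4,0,0],[-3,-1,0],[0,-4,-0.6],[0,-4,-0.6]], turn=[[0,0,0],[0,0,0],[0,0,0],[0,0,0],[0,0,0],[0,0,0],[0,0,0],[0,0,0]], grip=[0.5,0.5,0.5,0.5,0.5,0.5,0.5,0.5])

```text
t: 10.7
eef_pos: [0.4504, 0.0042, 0.1569]
tool_rot: [0.707, -0.018, 0.707, 0.023]
contact_force: [0.5, -0.1, -0.8]
gripper_width: 0.498
```

Emit:
apply_moves(travel=[[0,-4,-0.6],[0,-4,-0.6],[0,-4,-0.6],[0,-4,-0.6],[0,-4,-0.6],[0,-4,-0.6],[0,-4,-0.6],[0,0,0]], turn=[[-0.05,0,0],[-0.05,0,0],[-0.05,0,0],[0,0,0],[0,0,0],[0,0,0],[0,0,0],[0,0,0]], grip=[0.4,0.4,0.4,0.4,0.4,0.4,0.4,0.4])

```text
t: 11.37
eef_pos: [0.4544, -0.2971, 0.1599]
tool_rot: [0.706, -0.076, 0.7, 0.072]
contact_force: [-0.7, -0.0, -0.7]
gripper_width: 0.6
```

```bash
python3 - <<'E'
from h import *
go((.4155,-.2866,.024),.195)
im=eyes.read_camera('scene');C=cam('scene')
for t in('packer15_a','packer20_a'):
    for d in eyes.masks_of(t,'scene'):
        if d['score']>.3 and 240<d['rect'][0]<360: print(t,round(d['score'],2),[int(v) for v in d['rect']])
cv2.imwrite('pics/s4.png',np.hstack([cv2.resize(im[170:240,280:380],(400,280),interpolation=2),cv2.resize(im[220:380,150:310],(400,280),interpolation=2)])[...,::-1])
E
```

```text
t 11.4 eef [ 0.4544 -0.2971  0.1599] yaw 0.209 travel [13.55  1.92 -3.7 ] turn [0.014 0.008 0.006] rows 3.4 grip 0.600 F [-0.7 -0.  -0.7]
packer15_a 0.87 [255, 249, 304, 274]
packer15_a 0.76 [309, 198, 324, 213]
packer20_a 0.9 [291, 290, 344, 323]
packer20_a 0.77 [346, 355, 380, 415]
packer20_a 0.59 [307, 208, 345, 224]
```

View pics/s4.png

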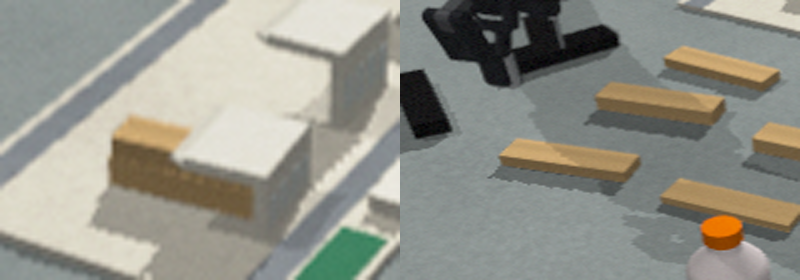

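Emit:
apply_moves(travel=[[1.5,0.95,-1.8],[3.5,0.85,-1.7],[3.5,0,0],[3.5,0,0],[0.5,0,0],[0,0,0]], turn=[[0.014,0.008,0.006],[0,0,0],[0,0,0],[0,0,0],[0,0,0],[0,0,0]], grip=[0.4,0.4,0.4,0.4,0.4,0.4])

```text
t: 12.02
eef_pos: [0.4213, -0.2659, 0.0355]
tool_rot: [0.705, -0.077, 0.7, 0.079]
contact_force: [0.7, 0.3, 2.0]
gripper_width: 0.601
```

```bash
python3 - <<'E'
from h import *
go((.4155,-.2866,.0235),.195)
E
```

```text
t 12.0 eef [ 0.4213 -0.2659  0.0355] yaw 0.222 travel [ 1.19 -1.9  -1.03] turn [ 0.027  0.008 -0.002] rows 0.6 grip 0.601 F [0.7 0.3 2. ]
```

Emit:
apply_moves(travel=[[-0.7,-0.9,-0.5],[0,-0.9,-0.5],[0,0,0],[0,0,0],[0,0,0]], turn=[[0.027,0.008,0],[0,0,0],[0,0,0],[0,0,0],[0,0,0]], grip=[0.4,0.4,0.4,0.4,0.4])

```text
t: 12.43
eef_pos: [0.4191, -0.2874, 0.0501]
tool_rot: [0.706, -0.07, 0.702, 0.068]
contact_force: [-1.0, 0.2, 0.2]
gripper_width: 0.596
```

```bash
python3 - <<'E'
from h import *
go((.4155,-.2866,.0235),.195)
E
```

```text
t 12.4 eef [ 0.4191 -0.2874  0.0501] yaw 0.196 travel [ 2.65  0.16 -0.36] turn [0.001 0.005 0.004] rows 0.6 grip 0.596 F [-1.   0.2  0.2]
```

Emit:
apply_moves(travel=[[1.0,0.15,-0.3],[0.9,0,0],[0.3,0,0],[0,0,0],[0,0,0]], turn=[[0,0.005,0.004],[0,0,0],[0,0,0],[0,0,0],[0,0,0]], grip=[0.4,0.4,0.4,0.4,0.4])

```text
t: 12.85
eef_pos: [0.4161, -0.2872, 0.0269]
tool_rot: [0.704, -0.069, 0.703, 0.068]
contact_force: [-0.3, -0.7, 0.7]
gripper_width: 0.599
```

```bash
python3 - <<'E'
from h import *
go((.4155,-.2866,.0235),.195)
E
```

```text
t 12.8 eef [ 0.4161 -0.2872  0.0269] yaw 0.194 travel [ 0.34  0.07 -0.05] turn [-0.001  0.002  0.001] rows 0.1 grip 0.599 F [-0.3 -0.7  0.7]
```

Emit:
apply_moves(travel=[[0.25,0,0],[0,0,0],[0,0,0],[0,0,0],[0,0,0],[0,0,0]], turn=[[0,0.002,0],[0,0,0],[0,0,0],[0,0,0],[0,0,0],[0,0,0]], grip=[0.4,0.4,1,1,1,1], newtons=30)

```text
t: 13.35
eef_pos: [0.4163, -0.2864, 0.0239]
tool_rot: [0.703, -0.069, 0.704, 0.069]
contact_force: [0.3, 0.0, -1.4]
gripper_width: 0.319
```

```bash
python3 - <<'E'
from h import *
go((.4155,-.2866,.0235),.195)
gc('low',-.1,.15)
E
```

```text
t 13.3 eef [ 0.4163 -0.2864  0.0239] yaw 0.196 travel [ 0.04  0.   -0.08] turn [ 0.001 -0.001  0.001] rows 0.0 grip 0.319 F [ 0.3  0.  -1.4]
t 13.3 eef [ 0.4163 -0.2864  0.0239] yaw 0.196 travel [-12.66  64.85  11.56] turn [ 0.316 -0.001  0.001] rows 16.1 grip 0.319 F [ 0.3  0.  -1.4]
```

Emit:
apply_moves(travel=[[-4,0,0],[-4,0,0],[-4,0,0],[0,4,0],[0,4,0],[0,4,0],[0,4,0],[0,4,0]], turn=[[0.1,0,0],[0.1,0,0],[0.1,0,0],[0,0,0],[0,0,0],[0,0,0],[0,0,0],[0,0,0]], grip=[1,1,1,1,1,1,1,1])

```text
t: 14.02
eef_pos: [0.4414, -0.0918, 0.1492]
tool_rot: [0.706, 0.051, 0.705, -0.05]
contact_force: [0.9, 0.0, -0.1]
gripper_width: 0.321
```

Emit:
apply_moves(travel=[[0,4,0],[0,4,0],[0,4,0],[0,4,0],[0,4,0],[0,4,0],[0,4,0],[0,4,0]], turn=[[0,0,0],[0,0,0],[0,0,0],[0,0,0],[0,0,0],[0,0,0],[0,0,0],[0,0,0]], grip=[1,1,1,1,1,1,1,1])

```text
t: 14.68
eef_pos: [0.4862, 0.2385, 0.1502]
tool_rot: [0.707, 0.05, 0.703, -0.053]
contact_force: [1.2, 0.9, -1.2]
gripper_width: 0.317
```

Emit:
apply_moves(travel=[[0,3.5,-1],[0,2,-2.3],[0,1,-2.3],[0,0,-2.3],[0,0,-0.5],[0,0,0]], turn=[[0,0,0],[0,0,0],[0,0,0],[0,0,0],[0,0,0],[0,0,0]], grip=[1,1,1,1,1,1])

```text
t: 15.18
eef_pos: [0.4074, 0.3323, 0.1508]
tool_rot: [0.708, 0.05, 0.704, -0.044]
contact_force: [0.1, -0.0, -0.1]
gripper_width: 0.315
```

```bash
python3 - <<'E'
from h import *
local('low');gc('low',-.095,.031)
E
```

```text
low local x -91.6 y -39.2 z 150.8 dyaw -0.013 grip 0.315 F [ 0.1 -0.  -0.1]
t 15.2 eef [0.4074 0.3323 0.1508] yaw -0.133 travel [12.01  3.81 -0.46] turn [-0.013  0.005 -0.008] rows 3.0 grip 0.315 F [ 0.1 -0.  -0.1]
```

Emit:
apply_moves(travel=[[1.0,1.6,-0.2],[2.0,1.6,-0.3],[3,0.4,0],[2.5,0,0],[0.5,0,0],[0,0,0],[0,0,0]], turn=[[-0.013,0.005,-0.008],[0,0,0],[0,0,0],[0,0,0],[0,0,0],[0,0,0],[0,0,0]], grip=[1,1,1,1,1,1,1])

```text
t: 15.77
eef_pos: [0.4154, 0.3666, 0.0591]
tool_rot: [0.708, 0.045, 0.703, -0.046]
contact_force: [0.4, -0.1, -0.1]
gripper_width: 0.321
```

```bash
python3 - <<'E'
from h import *
local('low');gc('low',-.095,.031)
E
```

```text
low local x -87.8 y -4.2 z 59.1 dyaw -0.009 grip 0.321 F [ 0.4 -0.1 -0.1]
t 15.8 eef [0.4154 0.3666 0.0591] yaw -0.129 travel [ 2.81  0.42 -0.75] turn [-0.009  0.007  0.   ] rows 0.7 grip 0.321 F [ 0.4 -0.1 -0.1]
```

Emit:
apply_moves(travel=[[0,0.4,-0.7],[1,0,0],[1,0,0],[0.5,0,0],[0,0,0],[0,0,0]], turn=[[-0.009,0.007,0],[0,0,0],[0,0,0],[0,0,0],[0,0,0],[0,0,0]], grip=[1,1,1,1,1,1])

```text
t: 16.27
eef_pos: [0.4118, 0.3723, 0.0361]
tool_rot: [0.707, 0.045, 0.704, -0.042]
contact_force: [0.7, 0.8, -0.0]
gripper_width: 0.316
```

```bash
python3 - <<'E'
from h import *
local('low');gc('low',-.04,.031)
E
```

```text
low local x -92.0 y 1.0 z 36.1 dyaw -0.002 grip 0.316 F [ 0.7  0.8 -0. ]
t 16.3 eef [0.4118 0.3723 0.0361] yaw -0.122 travel [ 0.54 -0.09  5.2 ] turn [-0.002  0.005 -0.004] rows 1.3 grip 0.316 F [ 0.7  0.8 -0. ]
```

Emit:
apply_moves(travel=[[0.4,-0.1,0.3],[0,0,0.8],[0,0,0.8],[0,0,0.8],[0,0,0.8],[0,0,0.8],[0,0,0.3],[0,0,0]], turn=[[0,0.005,-0.004],[0,0,0],[0,0,0],[0,0,0],[0,0,0],[0,0,0],[0,0,0],[0,0,0]], grip=[1,1,1,1,1,1,1,1])

```text
t: 16.93
eef_pos: [0.4646, 0.3645, 0.0323]
tool_rot: [0.706, 0.044, 0.705, -0.044]
contact_force: [0.1, -0.5, 0.1]
gripper_width: 0.316
```

```bash
python3 - <<'E'
from h import *
local('low')
E
```

```text
low local x -38.6 y -0.4 z 32.3 dyaw -0.005 grip 0.316 F [ 0.1 -0.5  0.1]
```

Emit:
apply_moves(travel=[[0,0,0.2],[0,0,0.2]], turn=[[0.004,0,0],[0,0,0]], grip=[1,1])

```text
t: 17.1
eef_pos: [0.4686, 0.3639, 0.0323]
tool_rot: [0.706, 0.046, 0.705, -0.046]
contact_force: [-0.4, -0.3, -0.7]
gripper_width: 0.32
```

Emit:
apply_moves(travel=[[0,0,0.15]], turn=[[0,0,0]], grip=[1])

```text
t: 17.18
eef_pos: [0.4688, 0.3639, 0.0321]
tool_rot: [0.705, 0.045, 0.706, -0.045]
contact_force: [-6.1, 0.7, 0.4]
gripper_width: 0.318
```

```bash
python3 - <<'E'
from h import *
local('low')
E
```

```text
low local x -34.4 y -0.5 z 32.1 dyaw -0.009 grip 0.318 F [-6.1  0.7  0.4]
```

Emit:
apply_moves(travel=[[0.1,0,0],[0,0,0],[0,0,0],[-4,0,0],[-4,0,0],[-4,0,0],[0,-4,0.4],[0,-4,0.4]], turn=[[0,0,0],[0,0,0],[0,0,0],[0,0,0],[-0.08,0,0],[-0.08,0,0],[0,0,0],[0,0,0]], grip=[1,0.5,0.5,0.5,0.5,0.5,0.5,0.5])

```text
t: 17.85
eef_pos: [0.4768, 0.2924, 0.1561]
tool_rot: [0.706, -0.018, 0.708, 0.022]
contact_force: [-0.1, -2.2, -1.6]
gripper_width: 0.496
```

Emit:
apply_moves(travel=[[0,-4,0.4],[0,-4,0.4],[0,-4,0.4],[0,-4,0.4],[0,-4,0.4],[0,-4,0.4],[0,-4,0.4],[0,-4,0.4]], turn=[[0,0,0],[0,0,0],[0,0,0],[0,0,0],[0,0,0],[0,0,0],[0,0,0],[0,0,0]], grip=[0.4,0.4,0.4,0.4,0.4,0.4,0.4,0.4])

```text
t: 18.52
eef_pos: [0.5302, -0.0345, 0.1594]
tool_rot: [0.711, -0.021, 0.703, 0.024]
contact_force: [0.2, 0.5, -0.3]
gripper_width: 0.599
```

Emit:
apply_moves(travel=[[0,-4,0.4],[0,-4,0.4],[0,-4,0.4],[0,-2.5,0.4],[0,-1,0],[0,0,0],[0,0,0]], turn=[[0,0,0],[0,0,0],[0,0,0],[0,0,0],[0,0,0],[0,0,0],[0,0,0]], grip=[0.4,0.4,0.4,0.4,0.4,0.4,0.4])

```text
t: 19.1
eef_pos: [0.5554, -0.2066, 0.1595]
tool_rot: [0.712, -0.018, 0.702, 0.016]
contact_force: [-0.7, 1.0, -0.2]
gripper_width: 0.6
```

```bash
python3 - <<'E'
from h import *
o=status.get_obs();go((.554,-.280,.022),.035)
im=eyes.read_camera('wrist');C=cam('wrist',o)
for t,z in(('packer10_a',.01),('packer20_a',.02)):
    for d in eyes.masks_of(t,'wrist'):
        if d['score']>.4: print(t,round(d['score'],2),[int(v) for v in d['rect']],rect(C,d['region'],z))
E
```

```text
t 19.1 eef [ 0.5554 -0.2066  0.1595] yaw 0.047 travel [13.76 -7.29 -0.68] turn [0.012 0.014 0.002] rows 3.7 grip 0.600 F [-0.7  1.  -0.2]
packer10_a 0.79 [212, 205, 256, 308] (584, -277, 93, 31, 3.0)
packer10_a 0.76 [429, 238, 467, 347] (608, -94, 101, 30, 4.8)
packer20_a 0.81 [164, 400, 251, 441] (754, -332, 32, 28, -3.2)
packer20_a 0.74 [343, 22, 393, 176] (459, -178, 100, 30, 9.0)
packer20_a 0.69 [324, 234, 358, 344] (605, -188, 104, 28, 3.7)
```

Emit:
apply_moves(travel=[[1,-2.5,-0.3],[3,-2.5,-0.3],[3,-1.8,0],[2.5,0,0],[0.5,0,0],[0,0,0],[0,0,0]], turn=[[0,0.014,0.002],[0,0,0],[0,0,0],[0,0,0],[0,0,0],[0,0,0],[0,0,0]], grip=[0.4,0.4,0.4,0.4,0.4,0.4,0.4])

```text
t: 19.83
eef_pos: [0.5592, -0.2586, 0.0615]
tool_rot: [0.709, -0.026, 0.704, 0.027]
contact_force: [0.3, 0.2, 0.9]
gripper_width: 0.596
```

```bash
python3 - <<'E'
from h import *
o=status.get_obs();go((.553,-.279,.022),.042)
E
```

```text
t 19.8 eef [ 0.5592 -0.2586  0.0615] yaw 0.076 travel [ 3.94 -1.99 -0.8 ] turn [ 0.034  0.007 -0.001] rows 1.1 grip 0.596 F [0.3 0.2 0.9]
```

Emit:
apply_moves(travel=[[0,-1.0,-0.4],[0,-1.0,-0.4],[0.8,0,0],[1,0,0],[1,0,0],[0.4,0,0],[0,0,0],[0,0,0]], turn=[[0.034,0.007,0],[0,0,0],[0,0,0],[0,0,0],[0,0,0],[0,0,0],[0,0,0],[0,0,0]], grip=[0.4,0.4,0.4,0.4,0.4,0.4,0.4,0.4])

```text
t: 20.5
eef_pos: [0.5555, -0.2789, 0.0324]
tool_rot: [0.709, -0.016, 0.705, 0.014]
contact_force: [-0.2, -0.5, -0.3]
gripper_width: 0.599
```

```bash
python3 - <<'E'
from h import *
o=status.get_obs();go((.553,-.279,.0205),.042)
E
```

```text
t 20.5 eef [ 0.5555 -0.2789  0.0324] yaw 0.042 travel [ 1.19  0.   -0.26] turn [0.    0.007 0.002] rows 0.3 grip 0.599 F [-0.2 -0.5 -0.3]
```

Emit:
apply_moves(travel=[[0.6,0,-0.25],[0.6,0,0],[0.1,0,0],[0,0,0],[0,0,0],[0,0,0],[0,0,0],[0,0,0]], turn=[[0,0.007,0.002],[0,0,0],[0,0,0],[0,0,0],[0,0,0],[0,0,0],[0,0,0],[0,0,0]], grip=[0.4,0.4,0.4,0.4,1,1,1,1], newtons=30)

```text
t: 21.17
eef_pos: [0.5548, -0.2791, 0.02]
tool_rot: [0.708, -0.016, 0.706, 0.015]
contact_force: [0.0, -0.1, 0.1]
gripper_width: 0.316
```

```bash
python3 - <<'E'
from h import *
o=status.get_obs();go((.553,-.279,.0205),.042);gc('low',-.1,.15)
E
```

```text
t 21.2 eef [ 0.5548 -0.2791  0.02  ] yaw 0.043 travel [-0.05  0.01 -0.18] turn [0.001 0.002 0.001] rows 0.0 grip 0.316 F [ 0.  -0.1  0.1]
t 21.2 eef [ 0.5548 -0.2791  0.02  ] yaw 0.043 travel [-13.1   65.71 -12.25] turn [0.163 0.002 0.001] rows 16.3 grip 0.316 F [ 0.  -0.1  0.1]
```

Emit:
apply_moves(travel=[[-4,0,0],[-4,0,0],[-4,0,0],[0,3.9,-1.3],[0,3.9,-1.3],[0,3.9,-1.3],[0,3.9,-1.3],[0,3.9,-1.3]], turn=[[0.054,0,0],[0.054,0,0],[0.054,0,0],[0,0,0],[0,0,0],[0,0,0],[0,0,0],[0,0,0]], grip=[1,1,1,1,1,1,1,1])

```text
t: 21.83
eef_pos: [0.516, -0.0831, 0.1445]
tool_rot: [0.707, 0.051, 0.703, -0.053]
contact_force: [0.8, -0.1, -0.1]
gripper_width: 0.321
```

Emit:
apply_moves(travel=[[0,3.9,-1.3],[0,3.9,-1.3],[0,3.9,-1.3],[0,3.9,-1.3],[0,3.9,-1.3],[0,3.9,-1.3],[0,3.9,-1.3],[0,3.9,-1.3]], turn=[[0,0,0],[0,0,0],[0,0,0],[0,0,0],[0,0,0],[0,0,0],[0,0,0],[0,0,0]], grip=[1,1,1,1,1,1,1,1])

```text
t: 22.5
eef_pos: [0.4553, 0.2451, 0.1444]
tool_rot: [0.709, 0.051, 0.702, -0.055]
contact_force: [0.7, -0.0, -0.7]
gripper_width: 0.319
```

Emit:
apply_moves(travel=[[0,3.5,-1.3],[0,3,-1.3],[0,2,-1.3],[0,1,-1],[0,0,0],[0,0,0]], turn=[[0,0,0],[0,0,0],[0,0,0],[0,0,0],[0,0,0],[0,0,0]], grip=[1,1,1,1,1,1])

```text
t: 23.0
eef_pos: [0.4131, 0.3634, 0.1453]
tool_rot: [0.709, 0.049, 0.702, -0.046]
contact_force: [-0.0, -1.2, -0.1]
gripper_width: 0.32
```

```bash
python3 - <<'E'
from h import *
local('low');gc('low',-.095,.06)
E
```

```text
low local x -89.6 y -7.7 z 145.3 dyaw -0.015 grip 0.320 F [-0.  -1.2 -0.1]
t 23.0 eef [0.4131 0.3634 0.1453] yaw -0.135 travel [ 8.53  0.73 -0.63] turn [-0.015  0.009 -0.004] rows 2.1 grip 0.320 F [-0.  -1.2 -0.1]
```

Emit:
apply_moves(travel=[[1,0.4,-0.4],[2,0.3,-0.3],[2,0,0],[2,0,0],[1.3,0,0],[0.3,0,0],[0,0,0],[0,0,0]], turn=[[-0.015,0.009,-0.004],[0,0,0],[0,0,0],[0,0,0],[0,0,0],[0,0,0],[0,0,0],[0,0,0]], grip=[1,1,1,1,1,1,1,1])

```text
t: 23.67
eef_pos: [0.4127, 0.3628, 0.0524]
tool_rot: [0.706, 0.043, 0.706, -0.048]
contact_force: [0.9, -0.3, 0.2]
gripper_width: 0.317
```

```bash
python3 - <<'E'
from h import *
local('low');gc('low',-.092,.0415)
E
```

```text
low local x -90.0 y -8.3 z 52.4 dyaw -0.008 grip 0.317 F [ 0.9 -0.3  0.2]
t 23.7 eef [0.4127 0.3628 0.0524] yaw -0.128 travel [ 1.09  0.83 -0.21] turn [-0.008  0.001  0.006] rows 0.3 grip 0.317 F [ 0.9 -0.3  0.2]
```

Emit:
apply_moves(travel=[[0,0.8,-0.2],[0,0,0],[0.5,0,0],[0.4,0,0],[0,0,0],[0,0,0]], turn=[[-0.008,0,0.006],[0,0,0],[0,0,0],[0,0,0],[0,0,0],[0,0,0]], grip=[1,1,1,1,1,1])

```text
t: 24.17
eef_pos: [0.4138, 0.3735, 0.0461]
tool_rot: [0.708, 0.044, 0.704, -0.041]
contact_force: [0.3, -0.2, -1.0]
gripper_width: 0.32
```

```bash
python3 - <<'E'
from h import *
local('low');gc('low',-.078,.0415)
E
```

```text
low local x -90.2 y 2.5 z 46.1 dyaw -0.000 grip 0.320 F [ 0.3 -0.2 -1. ]
t 24.2 eef [0.4138 0.3735 0.0461] yaw -0.120 travel [ 0.46 -0.25  1.21] turn [-0.     0.005 -0.005] rows 0.3 grip 0.320 F [ 0.3 -0.2 -1. ]
```

Emit:
apply_moves(travel=[[0.25,-0.2,0],[0.25,0,0],[0,0,0],[0,0,0.4],[0,0,0.3]], turn=[[0,0.005,-0.005],[0,0,0],[0,0,0],[0,0,0],[0,0,0]], grip=[1,1,1,1,1])

```text
t: 24.58
eef_pos: [0.4203, 0.3704, 0.0406]
tool_rot: [0.706, 0.042, 0.706, -0.042]
contact_force: [0.2, 0.6, -0.0]
gripper_width: 0.316
```

```bash
python3 - <<'E'
from h import *
local('low');gc('low',-.034,.0415)
E
```

```text
low local x -83.3 y 0.2 z 40.6 dyaw 0.001 grip 0.316 F [ 0.2  0.6 -0. ]
t 24.6 eef [0.4203 0.3704 0.0406] yaw -0.119 travel [-0.09 -0.02  4.93] turn [ 0.001 -0.001  0.001] rows 1.2 grip 0.316 F [ 0.2  0.6 -0. ]
```

Emit:
apply_moves(travel=[[0,0,0.35],[0,0,0.35],[0,0,0.35]], turn=[[0,0,0],[0,0,0],[0,0,0]], grip=[1,1,1])

```text
t: 24.83
eef_pos: [0.4321, 0.369, 0.0406]
tool_rot: [0.706, 0.042, 0.706, -0.043]
contact_force: [-0.5, 0.3, -0.4]
gripper_width: 0.318
```

Emit:
apply_moves(travel=[[0,0,0.35],[0,0,0.35]], turn=[[0,0,0],[0,0,0]], grip=[1,1])

```text
t: 25.0
eef_pos: [0.4403, 0.368, 0.0407]
tool_rot: [0.706, 0.042, 0.706, -0.043]
contact_force: [0.8, 0.1, -0.4]
gripper_width: 0.316
```

```bash
python3 - <<'E'
from h import *
local('low');gc('low',-.034,.0415)
E
```

```text
low local x -63.2 y 0.1 z 40.7 dyaw 0.000 grip 0.316 F [ 0.8  0.1 -0.4]
t 25.0 eef [0.4403 0.368  0.0407] yaw -0.120 travel [-0.08 -0.01  2.92] turn [ 0.    -0.     0.001] rows 0.7 grip 0.316 F [ 0.8  0.1 -0.4]
```

Inside without force. Continue to the wall.

Emit:
apply_moves(travel=[[0,0,0.5],[0,0,0.5],[0,0,0.5],[0,0,0.5],[0,0,0.3],[0,0,0]], turn=[[0,0,0],[0,0,0],[0,0,0],[0,0,0],[0,0,0],[0,0,0]], grip=[1,1,1,1,1,1])

```text
t: 25.5
eef_pos: [0.4672, 0.3644, 0.0406]
tool_rot: [0.706, 0.043, 0.706, -0.043]
contact_force: [0.1, 0.1, 0.4]
gripper_width: 0.311
```

Emit:
apply_moves(travel=[[0,0,0.2]], turn=[[0,0,0]], grip=[1])

```text
t: 25.58
eef_pos: [0.4679, 0.3643, 0.0404]
tool_rot: [0.705, 0.043, 0.707, -0.043]
contact_force: [-8.9, 1.6, -0.3]
gripper_width: 0.317
```

```bash
python3 - <<'E'
from h import *
local('low')
E
```

```text
low local x -35.4 y -0.2 z 40.4 dyaw -0.001 grip 0.317 F [-8.9  1.6 -0.3]
```

Emit:
apply_moves(travel=[[0,0,0],[0,0,0],[0,0,0],[-4,0,0],[-4,0,0],[-4,0,0],[0,-4,-0.9],[0,-4,-0.9]], turn=[[0,0,0],[0,0,0],[0,0,0],[0,0,0],[-0.1,0,0],[-0.1,0,0],[-0.07,0,0],[0,0,0]], grip=[0.5,0.5,0.5,0.5,0.5,0.5,0.5,0.5])

```text
t: 26.25
eef_pos: [0.4576, 0.2909, 0.1655]
tool_rot: [0.703, -0.06, 0.706, 0.063]
contact_force: [0.1, -1.7, -1.8]
gripper_width: 0.499
```

Emit:
apply_moves(travel=[[0,-4,-0.9],[0,-4,-0.9],[0,-4,-0.9],[0,-4,-0.9],[0,-4,-0.9],[0,-4,-0.9],[0,-4,-0.9],[0,-4,-0.9]], turn=[[0,0,0],[0,0,0],[0,0,0],[0,0,0],[0,0,0],[0,0,0],[0,0,0],[0,0,0]], grip=[0.4,0.4,0.4,0.4,0.4,0.4,0.4,0.4])

```text
t: 26.92
eef_pos: [0.4426, -0.0419, 0.1674]
tool_rot: [0.707, -0.064, 0.701, 0.066]
contact_force: [1.1, 0.5, -0.3]
gripper_width: 0.599
```

Emit:
apply_moves(travel=[[0,-4,-0.9],[0,-3,-0.9],[0,-2,0],[0,-1,0],[0,0,0],[0,0,0]], turn=[[0,0,0],[0,0,0],[0,0,0],[0,0,0],[0,0,0],[0,0,0]], grip=[0.4,0.4,0.4,0.4,0.4,0.4])

```text
t: 27.42
eef_pos: [0.4404, -0.1574, 0.1676]
tool_rot: [0.707, -0.061, 0.702, 0.058]
contact_force: [0.0, 0.0, -0.1]
gripper_width: 0.597
```

```bash
python3 - <<'E'
from h import *
go((.426,-.182,.024),.157)
im=eyes.read_camera('scene')
cv2.imwrite('pics/s5.png',cv2.resize(im[140:240,280:420],(700,500),interpolation=2)[...,::-1])
E
```

```text
t 27.4 eef [ 0.4404 -0.1574  0.1676] yaw 0.168 travel [14.35 -2.13 -1.93] turn [0.011 0.007 0.004] rows 3.5 grip 0.597 F [ 0.   0.  -0.1]
```

View pics/s5.png

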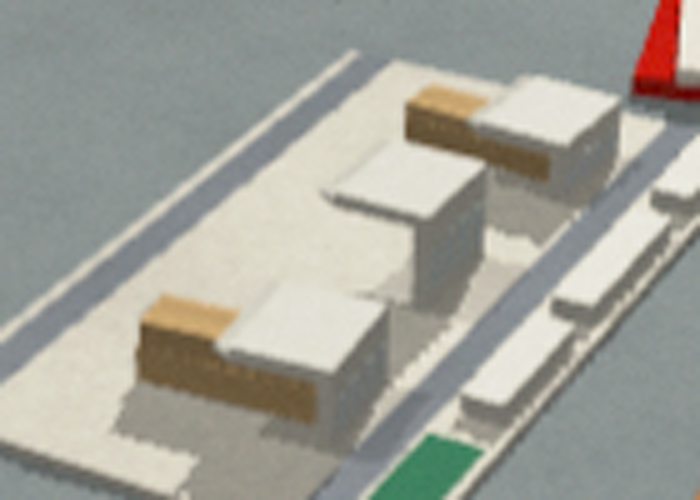

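Emit:
apply_moves(travel=[[1,-1.2,-1],[2.5,-1,-0.9],[2.5,0,0],[2.5,0,0],[1.5,0,0],[0.5,0,0],[0,0,0],[0,0,0]], turn=[[0.011,0.007,0.004],[0,0,0],[0,0,0],[0,0,0],[0,0,0],[0,0,0],[0,0,0],[0,0,0]], grip=[0.4,0.4,0.4,0.4,0.4,0.4,0.4,0.4])

```text
t: 28.13
eef_pos: [0.4248, -0.1746, 0.0574]
tool_rot: [0.704, -0.061, 0.705, 0.063]
contact_force: [-0.1, 0.2, 0.4]
gripper_width: 0.596
```

```bash
python3 - <<'E'
from h import *
go((.426,-.182,.024),.157)
E
```

```text
t 28.1 eef [ 0.4248 -0.1746  0.0574] yaw 0.175 travel [ 3.34 -0.75 -0.01] turn [ 0.018 -0.    -0.002] rows 0.8 grip 0.596 F [-0.1  0.2  0.4]
```

Emit:
apply_moves(travel=[[0,-0.75,0],[0.8,0,0],[1,0,0],[1,0,0],[0.4,0,0],[0.1,0,0],[0,0,0],[0,0,0]], turn=[[0.018,0,0],[0,0,0],[0,0,0],[0,0,0],[0,0,0],[0,0,0],[0,0,0],[0,0,0]], grip=[0.4,0.4,0.4,0.4,0.4,0.4,0.4,0.4])

```text
t: 28.8
eef_pos: [0.4285, -0.1833, 0.0237]
tool_rot: [0.706, -0.055, 0.704, 0.055]
contact_force: [-0.3, -0.5, 0.1]
gripper_width: 0.601
```

```bash
python3 - <<'E'
from h import *
go((.426,-.182,.024),.157)
E
```

```text
t 28.8 eef [ 0.4285 -0.1833  0.0237] yaw 0.156 travel [-0.03  0.17 -0.23] turn [-0.001  0.004  0.001] rows 0.1 grip 0.601 F [-0.3 -0.5  0.1]
```

Emit:
apply_moves(travel=[[0,0,-0.2],[0,0,0],[0,0,0],[0,0,0],[0,0,0]], turn=[[0,0.004,0],[0,0,0],[0,0,0],[0,0,0],[0,0,0]], grip=[0.4,1,1,1,1], newtons=30)

```text
t: 29.22
eef_pos: [0.4269, -0.1836, 0.0246]
tool_rot: [0.705, -0.056, 0.705, 0.054]
contact_force: [-0.1, -0.3, -0.3]
gripper_width: 0.317
```

Emit:
apply_moves(travel=[[-4,0,0],[-4,0,0],[-4,0,0],[0,3,0],[0,4,0],[0,4,0],[0,4,0],[0,4,0]], turn=[[0.07,0,0],[0.07,0,0],[0.07,0,0],[0,0,0],[0,0,0],[0,0,0],[0,0,0],[0,0,0]], grip=[1,1,1,1,1,1,1,1])

```text
t: 29.88
eef_pos: [0.4403, 0.0014, 0.1493]
tool_rot: [0.706, 0.032, 0.706, -0.032]
contact_force: [1.2, 0.4, -1.3]
gripper_width: 0.322
```

Emit:
apply_moves(travel=[[0,4,0],[0,4,0],[0,4,0],[0,4,-1.2],[0,4,-1.2],[0,3,-1.2],[0,1.5,-1.2],[0,0.5,-1.2]], turn=[[0,0,0],[0,0,0],[0,0,0],[0,0,0],[0,0,0],[0,0,0],[0,0,0],[0,0,0]], grip=[1,1,1,1,1,1,1,1])

```text
t: 30.55
eef_pos: [0.4022, 0.2725, 0.1511]
tool_rot: [0.708, 0.033, 0.705, -0.028]
contact_force: [0.3, -0.2, -0.6]
gripper_width: 0.319
```

Emit:
apply_moves(travel=[[0,0,-0.5],[0,0,0],[0,0,0]], turn=[[0,0,0],[0,0,0],[0,0,0]], grip=[1,1,1])

```text
t: 30.8
eef_pos: [0.394, 0.2752, 0.1512]
tool_rot: [0.708, 0.03, 0.705, -0.026]
contact_force: [-0.1, -0.1, -0.8]
gripper_width: 0.323
```

```bash
python3 - <<'E'
from h import *
local('tall');gc('tall',-.09,.05)
E
```

```text
tall local x -90.6 y 46.3 z 151.2 dyaw -0.018 grip 0.323 F [-0.1 -0.1 -0.8]
t 30.8 eef [0.394  0.2752 0.1512] yaw -0.079 travel [10.09 -4.69  0.1 ] turn [-0.018  0.005 -0.007] rows 2.7 grip 0.323 F [-0.1 -0.1 -0.8]
```

Emit:
apply_moves(travel=[[0,-2,-0.2],[2,-2,-0.2],[2.5,-0.7,0],[2.5,0,0],[1.8,0,0],[0.5,0,0],[0,0,0],[0,0,0]], turn=[[-0.018,0.005,-0.007],[0,0,0],[0,0,0],[0,0,0],[0,0,0],[0,0,0],[0,0,0],[0,0,0]], grip=[1,1,1,1,1,1,1,1])

```text
t: 31.47
eef_pos: [0.3949, 0.2168, 0.0556]
tool_rot: [0.708, 0.026, 0.705, -0.03]
contact_force: [0.4, -0.4, 0.0]
gripper_width: 0.322
```

```bash
python3 - <<'E'
from h import *
local('tall');gc('tall',-.092,.032)
E
```

```text
tall local x -86.1 y -12.0 z 55.6 dyaw -0.018 grip 0.322 F [ 0.4 -0.4  0. ]
t 31.5 eef [0.3949 0.2168 0.0556] yaw -0.079 travel [ 2.35  1.2  -0.62] turn [-0.018  0.005  0.004] rows 0.6 grip 0.322 F [ 0.4 -0.4  0. ]
```

Emit:
apply_moves(travel=[[0,0.6,-0.4],[0,0.5,-0.3],[0.8,0,0],[0.9,0,0],[0.3,0,0],[0,0,0],[0,0,0]], turn=[[-0.018,0.005,0.004],[0,0,0],[0,0,0],[0,0,0],[0,0,0],[0,0,0],[0,0,0]], grip=[1,1,1,1,1,1,1])

```text
t: 32.05
eef_pos: [0.3909, 0.2315, 0.0372]
tool_rot: [0.709, 0.023, 0.705, -0.02]
contact_force: [-1.2, -0.5, -0.2]
gripper_width: 0.316
```

```bash
python3 - <<'E'
from h import *
local('tall');gc('tall',-.038,.032)
E
```

```text
tall local x -91.0 y 2.4 z 37.2 dyaw 0.001 grip 0.316 F [-1.2 -0.5 -0.2]
t 32.0 eef [0.3909 0.2315 0.0372] yaw -0.060 travel [ 0.54 -0.25  5.3 ] turn [ 0.001  0.005 -0.004] rows 1.3 grip 0.316 F [-1.2 -0.5 -0.2]
```

Emit:
apply_moves(travel=[[0.5,-0.23,0.3],[0,0,0.8],[0,0,0.8],[0,0,0.8],[0,0,0.8],[0,0,0.7],[0,0,0.3],[0,0,0]], turn=[[0,0.005,-0.004],[0,0,0],[0,0,0],[0,0,0],[0,0,0],[0,0,0],[0,0,0],[0,0,0]], grip=[1,1,1,1,1,1,1,1])

```text
t: 32.72
eef_pos: [0.4425, 0.2253, 0.0317]
tool_rot: [0.707, 0.022, 0.706, -0.022]
contact_force: [0.6, 0.6, -0.7]
gripper_width: 0.322
```

Emit:
apply_moves(travel=[[0.1,0,0.2],[0,0,0.2]], turn=[[0,0,0],[0,0,0]], grip=[1,1])

```text
t: 32.88
eef_pos: [0.4466, 0.2249, 0.0307]
tool_rot: [0.707, 0.022, 0.707, -0.022]
contact_force: [0.4, -0.0, -0.4]
gripper_width: 0.32
```

```bash
python3 - <<'E'
from h import *
local('tall')
E
```

```text
tall local x -35.1 y -0.7 z 30.7 dyaw -0.001 grip 0.320 F [ 0.4 -0.  -0.4]
```

Emit:
apply_moves(travel=[[0,0,0.2]], turn=[[0,0,0]], grip=[1])

```text
t: 32.97
eef_pos: [0.4484, 0.2248, 0.0306]
tool_rot: [0.707, 0.022, 0.707, -0.022]
contact_force: [-1.6, 0.1, -0.5]
gripper_width: 0.319
```

Emit:
apply_moves(travel=[[0,0,0.15]], turn=[[0,0,0]], grip=[1])

```text
t: 33.05
eef_pos: [0.4485, 0.2248, 0.0304]
tool_rot: [0.706, 0.021, 0.707, -0.022]
contact_force: [-7.9, 0.4, -0.3]
gripper_width: 0.317
```

```bash
python3 - <<'E'
from h import *
local('tall')
E
```

```text
tall local x -33.1 y -0.7 z 30.4 dyaw -0.000 grip 0.317 F [-7.9  0.4 -0.3]
```

Emit:
apply_moves(travel=[[0,0,0],[0,0,0],[0,0,0],[-4,0,0],[-4,0,0],[-4,0,0],[0,-4,0],[0,-4,0]], turn=[[0,0,0],[0,0,0],[0,0,0],[0,0,0],[0,0,0],[0,0,0],[0,0,0],[0,0,0]], grip=[0.5,0.5,0.5,0.5,0.5,0.5,0.5,0.5])

```text
t: 33.72
eef_pos: [0.4442, 0.1527, 0.1559]
tool_rot: [0.706, 0.018, 0.708, -0.015]
contact_force: [0.5, -0.9, -0.5]
gripper_width: 0.501
```

Emit:
apply_moves(travel=[[0,-4,0],[0,-4,0],[0,-4,0],[0,-4,0],[0,-3,0],[0,-1.5,0],[0,0,0],[0,0,0]], turn=[[0,0,0],[0,0,0],[0,0,0],[0,0,0],[0,0,0],[0,0,0],[0,0,0],[0,0,0]], grip=[0.4,0.4,0.4,0.4,0.4,0.4,0.4,0.4])

```text
t: 34.38
eef_pos: [0.4347, -0.0697, 0.158]
tool_rot: [0.71, 0.019, 0.704, -0.02]
contact_force: [0.2, 1.0, -0.3]
gripper_width: 0.603
```

```bash
python3 - <<'E'
from h import *
o=status.get_obs();go((.432,-.096,.0235),-.058)
im=eyes.read_camera('wrist');C=cam('wrist',o)
for d in eyes.masks_of('packer15_a','wrist'):
        if d['score']>.4: print(round(d['score'],2),[int(v) for v in d['rect']],rect(C,d['region'],.015))
E
```

```text
t 34.4 eef [ 0.4347 -0.0697  0.158 ] yaw -0.056 travel [13.45 -2.63 -0.22] turn [0.002 0.008 0.001] rows 3.3 grip 0.603 F [ 0.2  1.  -0.3]
0.76 [271, 206, 306, 326] (464, -98, 101, 29, -2.5)
0.57 [504, 235, 552, 306] (475, 100, 63, 38, 2.8)
```

Emit:
apply_moves(travel=[[0,-1.4,-0.2],[2,-1.4,-0.2],[2.5,0,0],[2.5,0,0],[1.5,0,0],[0.5,0,0],[0,0,0],[0,0,0]], turn=[[0,0.008,0],[0,0,0],[0,0,0],[0,0,0],[0,0,0],[0,0,0],[0,0,0],[0,0,0]], grip=[0.4,0.4,0.4,0.4,0.4,0.4,0.4,0.4])

```text
t: 35.15
eef_pos: [0.4352, -0.0839, 0.0676]
tool_rot: [0.71, 0.012, 0.704, -0.01]
contact_force: [1.0, -0.0, 0.3]
gripper_width: 0.604
```

```bash
python3 - <<'E'
from h import *
go((.431,-.0965,.0235),-.05)
E
```

```text
t 35.1 eef [ 0.4352 -0.0839  0.0676] yaw -0.031 travel [ 4.41 -1.29 -0.41] turn [ 0.02   0.008 -0.003] rows 1.1 grip 0.604 F [ 1.  -0.   0.3]
```

Emit:
apply_moves(travel=[[0,-0.6,-0.2],[0,-0.6,-0.2],[1.2,0,0],[1.3,0,0],[1.1,0,0],[0.4,0,0],[0,0,0],[0,0,0]], turn=[[0.02,0.008,0],[0,0,0],[0,0,0],[0,0,0],[0,0,0],[0,0,0],[0,0,0],[0,0,0]], grip=[0.4,0.4,0.4,0.4,0.4,0.4,0.4,0.4])

```text
t: 35.82
eef_pos: [0.4352, -0.0997, 0.0329]
tool_rot: [0.711, 0.019, 0.703, -0.02]
contact_force: [0.3, -0.2, 0.3]
gripper_width: 0.598
```

```bash
python3 - <<'E'
from h import *
go((.431,-.0965,.0235),-.05)
E
```

```text
t 35.8 eef [ 0.4352 -0.0997  0.0329] yaw -0.055 travel [ 0.94  0.3  -0.45] turn [-0.005  0.011  0.001] rows 0.3 grip 0.598 F [ 0.3 -0.2  0.3]
```

Emit:
apply_moves(travel=[[0.5,0.25,-0.4],[0.4,0,0],[0.1,0,0],[0,0,0],[0,0,0],[0,0,0],[0,0,0],[0,0,0]], turn=[[0,0.01,0],[0,0,0],[0,0,0],[0,0,0],[0,0,0],[0,0,0],[0,0,0],[0,0,0]], grip=[0.4,0.4,0.4,0.4,1,1,1,1], newtons=30)

```text
t: 36.48
eef_pos: [0.4324, -0.0973, 0.0243]
tool_rot: [0.708, 0.019, 0.706, -0.021]
contact_force: [0.2, 0.5, 0.1]
gripper_width: 0.32
```

```bash
python3 - <<'E'
from h import *
go((.431,-.0965,.0235),-.05)
E
```

```text
t 36.5 eef [ 0.4324 -0.0973  0.0243] yaw -0.056 travel [ 0.08  0.07 -0.14] turn [-0.006  0.003  0.003] rows 0.1 grip 0.320 F [0.2 0.5 0.1]
```

Emit:
apply_moves(travel=[[-4,0,0],[-4,0,0],[-4,0,0],[0,3,0],[0,4,0],[0,4,0],[0,4,0],[0,4,-0.5]], turn=[[0,0,0],[0,0,0],[0,0,0],[0,0,0],[0,0,0],[0,0,0],[0,0,0],[0,0,0]], grip=[1,1,1,1,1,1,1,1])

```text
t: 37.15
eef_pos: [0.4407, 0.0853, 0.1484]
tool_rot: [0.707, 0.03, 0.706, -0.032]
contact_force: [1.0, -0.2, 0.2]
gripper_width: 0.32
```

Emit:
apply_moves(travel=[[0,4,-1],[0,4,-1],[0,3,-1],[0,2,-1],[0,0.5,-1],[0,0,-0.5],[0,0,0],[0,0,0]], turn=[[0,0,0],[0,0,0],[0,0,0],[0,0,0],[0,0,0],[0,0,0],[0,0,0],[0,0,0]], grip=[1,1,1,1,1,1,1,1])

```text
t: 37.82
eef_pos: [0.3932, 0.2377, 0.1495]
tool_rot: [0.708, 0.028, 0.706, -0.026]
contact_force: [-0.2, -0.6, -0.4]
gripper_width: 0.315
```

```bash
python3 - <<'E'
from h import *
local('tall');gc('tall',-.092,.06)
E
```

```text
tall local x -89.1 y 8.8 z 149.5 dyaw -0.016 grip 0.315 F [-0.2 -0.6 -0.4]
t 37.8 eef [0.3932 0.2377 0.1495] yaw -0.077 travel [ 8.94 -0.91 -0.3 ] turn [-0.016  0.003 -0.003] rows 2.2 grip 0.315 F [-0.2 -0.6 -0.4]
```

Emit:
apply_moves(travel=[[0,-0.5,-0.2],[1.5,-0.4,-0.1],[2.2,0,0],[2.2,0,0],[1.8,0,0],[0.5,0,0],[0,0,0],[0,0,0]], turn=[[-0.016,0.003,-0.003],[0,0,0],[0,0,0],[0,0,0],[0,0,0],[0,0,0],[0,0,0],[0,0,0]], grip=[1,1,1,1,1,1,1,1])

```text
t: 38.48
eef_pos: [0.3947, 0.2143, 0.0645]
tool_rot: [0.707, 0.024, 0.706, -0.029]
contact_force: [-0.5, -0.5, -0.5]
gripper_width: 0.31
```

```bash
python3 - <<'E'
from h import *
local('tall');gc('tall',-.092,.0525)
E
```

```text
tall local x -86.1 y -14.5 z 64.5 dyaw -0.014 grip 0.310 F [-0.5 -0.5 -0.5]
t 38.5 eef [0.3947 0.2143 0.0645] yaw -0.075 travel [ 1.19  1.45 -0.61] turn [-0.014  0.001  0.008] rows 0.5 grip 0.310 F [-0.5 -0.5 -0.5]
```

Emit:
apply_moves(travel=[[0,0.7,-0.4],[0,0.6,-0.3],[0.5,0,0],[0.5,0,0],[0.1,0,0],[0,0,0]], turn=[[-0.014,0.001,0.008],[0,0,0],[0,0,0],[0,0,0],[0,0,0],[0,0,0]], grip=[1,1,1,1,1,1])

```text
t: 38.98
eef_pos: [0.3911, 0.2293, 0.0559]
tool_rot: [0.709, 0.023, 0.705, -0.021]
contact_force: [0.8, -1.1, 0.0]
gripper_width: 0.319
```

```bash
python3 - <<'E'
from h import *
local('tall');gc('tall',-.038,.0525)
E
```

```text
tall local x -90.7 y 0.2 z 55.9 dyaw -0.001 grip 0.319 F [ 0.8 -1.1  0. ]
t 39.0 eef [0.3911 0.2293 0.0559] yaw -0.062 travel [ 0.37 -0.02  5.27] turn [-0.001  0.006 -0.003] rows 1.3 grip 0.319 F [ 0.8 -1.1  0. ]
```

Emit:
apply_moves(travel=[[0.35,0,0.3],[0,0,0.8],[0,0,0.8],[0,0,0.8],[0,0,0.8],[0,0,0.6],[0,0,0.3],[0,0,0]], turn=[[0,0.006,-0.003],[0,0,0],[0,0,0],[0,0,0],[0,0,0],[0,0,0],[0,0,0],[0,0,0]], grip=[1,1,1,1,1,1,1,1])

```text
t: 39.65
eef_pos: [0.4414, 0.2257, 0.0518]
tool_rot: [0.707, 0.023, 0.707, -0.023]
contact_force: [-0.1, 0.9, -0.4]
gripper_width: 0.317
```

Emit:
apply_moves(travel=[[0,0,0.2],[0,0,0.2]], turn=[[0,0,0],[0,0,0]], grip=[1,1])

```text
t: 39.82
eef_pos: [0.4455, 0.2253, 0.0518]
tool_rot: [0.707, 0.023, 0.707, -0.023]
contact_force: [-0.2, 0.5, -0.4]
gripper_width: 0.319
```

Emit:
apply_moves(travel=[[0,0,0.15]], turn=[[0,0,0]], grip=[1])

```text
t: 39.9
eef_pos: [0.4469, 0.2252, 0.0518]
tool_rot: [0.707, 0.023, 0.707, -0.023]
contact_force: [-0.3, -0.6, 0.7]
gripper_width: 0.315
```

```bash
python3 - <<'E'
from h import *
local('tall')
E
```

```text
tall local x -34.7 y -0.4 z 51.8 dyaw -0.003 grip 0.315 F [-0.3 -0.6  0.7]
```

Emit:
apply_moves(travel=[[0,0,0.15]], turn=[[0,0,0]], grip=[1])

```text
t: 39.98
eef_pos: [0.4479, 0.2251, 0.0518]
tool_rot: [0.706, 0.022, 0.707, -0.023]
contact_force: [-5.0, 1.0, 1.6]
gripper_width: 0.314
```

Emit:
apply_moves(travel=[[0,0,0.15]], turn=[[0,0,0]], grip=[1])

```text
t: 40.07
eef_pos: [0.4479, 0.2251, 0.0517]
tool_rot: [0.705, 0.022, 0.708, -0.023]
contact_force: [-7.5, 0.3, 5.1]
gripper_width: 0.318
```

```bash
python3 - <<'E'
from h import *
local('tall')
E
```

```text
tall local x -33.7 y -0.4 z 51.7 dyaw -0.002 grip 0.318 F [-7.5  0.3  5.1]
```

Emit:
apply_moves(travel=[[0.1,0,0],[0,0,0],[0,0,0],[-4,0,0],[-4,0,0],[-4,0,0],[0,-3.9,1.2],[0,-3.9,1.2]], turn=[[0,0,0],[0,0,0],[0,0,0],[0,0,0],[-0.07,0,0],[-0.07,0,0],[0,0,0],[0,0,0]], grip=[0.5,0.5,0.5,0.5,0.5,0.5,0.5,0.5])

```text
t: 40.73
eef_pos: [0.4769, 0.157, 0.176]
tool_rot: [0.705, -0.035, 0.708, 0.037]
contact_force: [0.9, -0.8, -1.2]
gripper_width: 0.505
```

Emit:
apply_moves(travel=[[0,-3.9,1.2],[0,-3.9,1.2],[0,-3.9,1.2],[0,-3.9,1.2],[0,-3.5,1.2],[0,-2,1],[0,-1,0],[0,0,0]], turn=[[0,0,0],[0,0,0],[0,0,0],[0,0,0],[0,0,0],[0,0,0],[0,0,0],[0,0,0]], grip=[0.4,0.4,0.4,0.4,0.4,0.4,0.4,0.4])

```text
t: 41.4
eef_pos: [0.5766, -0.0754, 0.1787]
tool_rot: [0.709, -0.033, 0.704, 0.031]
contact_force: [-0.3, -0.3, -0.2]
gripper_width: 0.599
```

```bash
python3 - <<'E'
from h import *
o=status.get_obs();go((.575,-.096,.02),.083)
im=eyes.read_camera('wrist');C=cam('wrist',o)
for d in eyes.masks_of('packer10_a','wrist'):
        if d['score']>.4: print(round(d['score'],2),[int(v) for v in d['rect']],rect(C,d['region'],.01))
im=eyes.read_camera('scene')
cv2.imwrite('pics/s6.png',cv2.resize(im[140:240,280:420],(700,500),interpolation=2)[...,::-1])
E
```

```text
t 41.4 eef [ 0.5766 -0.0754  0.1787] yaw 0.090 travel [15.87 -1.98 -0.45] turn [0.007 0.007 0.003] rows 3.8 grip 0.599 F [-0.3 -0.3 -0.2]
0.83 [280, 201, 315, 308] (609, -92, 100, 28, 4.5)
```

View pics/s6.png

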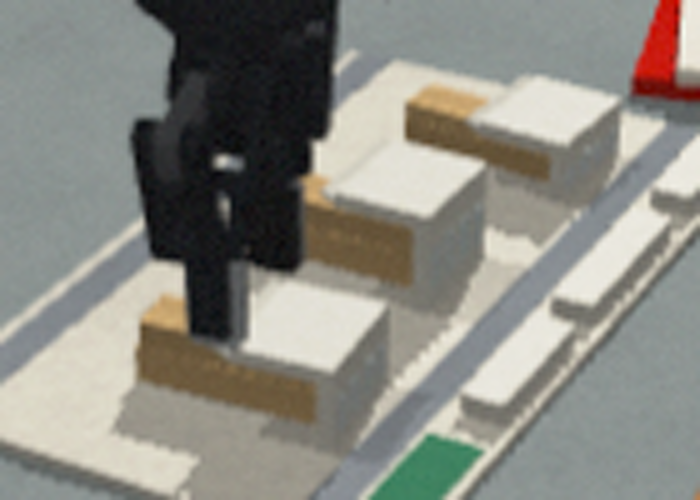

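Emit:
apply_moves(travel=[[0,-1.2,-0.2],[2,-0.9,-0.2],[3,0,0],[3,0,0],[2,0,0],[0.8,0,0],[0,0,0],[0,0,0]], turn=[[0.007,0.007,0.003],[0,0,0],[0,0,0],[0,0,0],[0,0,0],[0,0,0],[0,0,0],[0,0,0]], grip=[0.4,0.4,0.4,0.4,0.4,0.4,0.4,0.4])

```text
t: 42.22
eef_pos: [0.5732, -0.0818, 0.0718]
tool_rot: [0.707, -0.038, 0.705, 0.039]
contact_force: [0.7, 0.1, -0.4]
gripper_width: 0.607
```

```bash
python3 - <<'E'
from h import *
go((.5755,-.0948,.02),.08)
E
```

```text
t 42.2 eef [ 0.5732 -0.0818  0.0718] yaw 0.109 travel [ 5.18 -1.33  0.06] turn [ 0.029  0.003 -0.002] rows 1.3 grip 0.607 F [ 0.7  0.1 -0.4]
```

Emit:
apply_moves(travel=[[0,-0.7,0],[0,-0.6,0],[1.2,0,0],[1.3,0,0],[1.3,0,0],[0.3,0,0],[0,0,0],[0,0,0]], turn=[[0.029,0.003,-0.002],[0,0,0],[0,0,0],[0,0,0],[0,0,0],[0,0,0],[0,0,0],[0,0,0]], grip=[0.4,0.4,0.4,0.4,0.4,0.4,0.4,0.4])

```text
t: 42.88
eef_pos: [0.5775, -0.0963, 0.031]
tool_rot: [0.709, -0.028, 0.704, 0.027]
contact_force: [0.1, 0.5, -0.3]
gripper_width: 0.599
```

```bash
python3 - <<'E'
from h import *
go((.5755,-.0948,.02),.08)
E
```

```text
t 42.9 eef [ 0.5775 -0.0963  0.031 ] yaw 0.077 travel [ 1.1   0.16 -0.19] turn [-0.003  0.006  0.002] rows 0.3 grip 0.599 F [ 0.1  0.5 -0.3]
```

Emit:
apply_moves(travel=[[0.6,0.12,-0.15],[0.5,0,0],[0.1,0,0],[0,0,0],[0,0,0],[0,0,0],[0,0,0],[0,0,0]], turn=[[0,0.006,0.002],[0,0,0],[0,0,0],[0,0,0],[0,0,0],[0,0,0],[0,0,0],[0,0,0]], grip=[0.4,0.4,0.4,0.4,1,1,1,1], newtons=30)

```text
t: 43.55
eef_pos: [0.5777, -0.0944, 0.02]
tool_rot: [0.708, -0.028, 0.705, 0.027]
contact_force: [0.5, -0.5, 0.2]
gripper_width: 0.316
```

```bash
python3 - <<'E'
from h import *
go((.5755,-.0948,.02),.08)
E
```

```text
t 43.5 eef [ 0.5777 -0.0944  0.02  ] yaw 0.078 travel [-0.   -0.03 -0.23] turn [-0.002  0.003  0.001] rows 0.1 grip 0.316 F [ 0.5 -0.5  0.2]
```

Emit:
apply_moves(travel=[[-4,0,0],[-4,0,0],[-4,0,0],[0,3,-1.5],[0,3.4,-2],[0,3.4,-2],[0,3.4,-2],[0,3.4,-2]], turn=[[0.047,0,0],[0.047,0,0],[0.047,0,0],[0,0,0],[0,0,0],[0,0,0],[0,0,0],[0,0,0]], grip=[1,1,1,1,1,1,1,1])

```text
t: 44.22
eef_pos: [0.4971, 0.0736, 0.1448]
tool_rot: [0.709, 0.032, 0.704, -0.033]
contact_force: [0.5, 1.3, 0.0]
gripper_width: 0.318
```

Emit:
apply_moves(travel=[[0,3.4,-2],[0,3.4,-2],[0,3,-2],[0,2.5,-2],[0,1.5,-1.5],[0,0.5,-0.8],[0,0,0],[0,0,0]], turn=[[0,0,0],[0,0,0],[0,0,0],[0,0,0],[0,0,0],[0,0,0],[0,0,0],[0,0,0]], grip=[1,1,1,1,1,1,1,1])

```text
t: 44.88
eef_pos: [0.3977, 0.2397, 0.1465]
tool_rot: [0.711, 0.028, 0.703, -0.026]
contact_force: [0.4, 0.3, -0.5]
gripper_width: 0.318
```

```bash
python3 - <<'E'
from h import *
local('tall');gc('tall',-.092,.07)
E
```

```text
tall local x -84.7 y 11.0 z 146.5 dyaw -0.017 grip 0.318 F [ 0.4  0.3 -0.5]
t 44.9 eef [0.3977 0.2397 0.1465] yaw -0.078 travel [ 7.64 -1.14 -0.79] turn [-0.017  0.011 -0.003] rows 1.9 grip 0.318 F [ 0.4  0.3 -0.5]
```

Emit:
apply_moves(travel=[[0,-0.2,-0.6],[1.5,0,-0.2],[2,0,0],[2,0,0],[1.2,0,0],[0.3,0,0],[0,0,0],[0,0,0]], turn=[[-0.017,0.011,-0.003],[0,0,0],[0,0,0],[0,0,0],[0,0,0],[0,0,0],[0,0,0],[0,0,0]], grip=[1,1,1,1,1,1,1,1])

```text
t: 45.55
eef_pos: [0.3961, 0.2262, 0.073]
tool_rot: [0.706, 0.025, 0.707, -0.029]
contact_force: [-2.6, 1.1, -0.4]
gripper_width: 0.314
```

```bash
python3 - <<'E'
from h import *
local('tall');gc('tall',-.09,.0606)
E
```

```text
tall local x -85.5 y -2.5 z 73.0 dyaw -0.015 grip 0.314 F [-2.6  1.1 -0.4]
t 45.5 eef [0.3961 0.2262 0.073 ] yaw -0.076 travel [ 1.24  0.25 -0.45] turn [-0.015 -0.002  0.006] rows 0.3 grip 0.314 F [-2.6  1.1 -0.4]
```

Emit:
apply_moves(travel=[[0,0.15,-0.5],[0,0,-0.2],[0,0,0],[0.5,0,0],[0.5,0,0],[0,0,0],[0,0,0]], turn=[[-0.015,0,0.006],[0,0,0],[0,0,0],[0,0,0],[0,0,0],[0,0,0],[0,0,0]], grip=[1,1,1,1,1,1,1])

```text
t: 46.13
eef_pos: [0.3913, 0.2279, 0.0649]
tool_rot: [0.708, 0.023, 0.706, -0.021]
contact_force: [0.1, -0.3, -0.8]
gripper_width: 0.314
```

```bash
python3 - <<'E'
from h import *
local('tall');gc('tall',-.085,.0606)
E
```

```text
tall local x -90.4 y -1.1 z 64.9 dyaw -0.001 grip 0.314 F [ 0.1 -0.3 -0.8]
t 46.1 eef [0.3913 0.2279 0.0649] yaw -0.062 travel [0.44 0.11 0.54] turn [-0.001  0.003 -0.002] rows 0.2 grip 0.314 F [ 0.1 -0.3 -0.8]
```

Emit:
apply_moves(travel=[[0.25,0.1,0],[0.2,0,0],[0.05,0,0.2],[0,0,0.3]], turn=[[0,0.003,-0.002],[0,0,0],[0,0,0],[0,0,0]], grip=[1,1,1,1])

```text
t: 46.47
eef_pos: [0.3955, 0.2293, 0.0595]
tool_rot: [0.706, 0.021, 0.707, -0.022]
contact_force: [-3.4, 0.2, 5.0]
gripper_width: 0.319
```

```bash
python3 - <<'E'
from h import *
local('tall');gc('tall',-.034,.0606)
E
```

```text
tall local x -86.3 y 0.5 z 59.5 dyaw 0.000 grip 0.319 F [-3.4  0.2  5. ]
t 46.5 eef [0.3955 0.2293 0.0595] yaw -0.061 travel [-0.12 -0.06  5.23] turn [ 0.    -0.001  0.   ] rows 1.3 grip 0.319 F [-3.4  0.2  5. ]
```

Emit:
apply_moves(travel=[[-0.15,-0.05,0],[0,0,0.35],[0,0,0.35]], turn=[[0,0,0],[0,0,0],[0,0,0]], grip=[1,1,1])

```text
t: 46.72
eef_pos: [0.4033, 0.2285, 0.0611]
tool_rot: [0.706, 0.021, 0.707, -0.021]
contact_force: [-0.6, -0.1, 0.1]
gripper_width: 0.32
```

```bash
python3 - <<'E'
from h import *
local('tall');gc('tall',-.034,.0606)
E
```

```text
tall local x -78.4 y 0.2 z 61.1 dyaw 0.001 grip 0.320 F [-0.6 -0.1  0.1]
t 46.7 eef [0.4033 0.2285 0.0611] yaw -0.060 travel [ 0.05 -0.03  4.44] turn [ 0.001 -0.001  0.   ] rows 1.1 grip 0.320 F [-0.6 -0.1  0.1]
```

Emit:
apply_moves(travel=[[0.04,0,0.3],[0,0,0.35]], turn=[[0,0,0],[0,0,0]], grip=[1,1])

```text
t: 46.88
eef_pos: [0.4111, 0.2278, 0.0607]
tool_rot: [0.707, 0.022, 0.707, -0.021]
contact_force: [0.5, -0.3, -1.1]
gripper_width: 0.318
```

Emit:
apply_moves(travel=[[0,0,0.35],[0,0,0.35]], turn=[[0,0,0],[0,0,0]], grip=[1,1])

```text
t: 47.05
eef_pos: [0.4193, 0.2271, 0.0606]
tool_rot: [0.707, 0.022, 0.707, -0.022]
contact_force: [1.1, -0.3, 0.4]
gripper_width: 0.317
```

```bash
python3 - <<'E'
from h import *
local('tall')
E
```

```text
tall local x -62.4 y -0.2 z 60.6 dyaw -0.001 grip 0.317 F [ 1.1 -0.3  0.4]
```

Inside freely; on to the wall.

Emit:
apply_moves(travel=[[0,0,0.5],[0,0,0.5],[0,0,0.5],[0,0,0.4],[0,0,0.3],[0,0,0]], turn=[[0,0,0],[0,0,0],[0,0,0],[0,0,0],[0,0,0],[0,0,0]], grip=[1,1,1,1,1,1])

```text
t: 47.55
eef_pos: [0.4452, 0.2252, 0.0605]
tool_rot: [0.707, 0.022, 0.707, -0.022]
contact_force: [0.1, -0.3, -0.1]
gripper_width: 0.32
```

Emit:
apply_moves(travel=[[0,0,0.2]], turn=[[0,0,0]], grip=[1])

```text
t: 47.63
eef_pos: [0.447, 0.2251, 0.0604]
tool_rot: [0.707, 0.022, 0.707, -0.022]
contact_force: [-0.5, -0.2, -0.6]
gripper_width: 0.313
```

```bash
python3 - <<'E'
from h import *
local('tall')
E
```

```text
tall local x -34.6 y -0.6 z 60.4 dyaw -0.002 grip 0.313 F [-0.5 -0.2 -0.6]
```

Emit:
apply_moves(travel=[[0,0,0.2]], turn=[[0,0,0]], grip=[1])

```text
t: 47.72
eef_pos: [0.4485, 0.2249, 0.0603]
tool_rot: [0.706, 0.022, 0.707, -0.022]
contact_force: [-5.4, -0.1, 0.1]
gripper_width: 0.313
```

Emit:
apply_moves(travel=[[0,0,0.15]], turn=[[0,0,0]], grip=[1])

```text
t: 47.8
eef_pos: [0.4486, 0.2248, 0.06]
tool_rot: [0.706, 0.022, 0.708, -0.022]
contact_force: [-7.1, 1.8, 1.9]
gripper_width: 0.32
```

```bash
python3 - <<'E'
from h import *
local('tall')
E
```

```text
tall local x -33.0 y -0.7 z 60.0 dyaw -0.001 grip 0.320 F [-7.1  1.8  1.9]
```

Emit:
apply_moves(travel=[[0.1,0,0],[0,0,0],[0,0,0],[-4,0,0],[-4,0,0],[-4,0,0],[0,-3.6,1.9],[0,-3.6,1.9]], turn=[[0,0,0],[0,0,0],[0,0,0],[0,0,0],[0,0,0],[0,0,0],[0,0,0],[0,0,0]], grip=[0.5,0.5,0.5,0.5,0.5,0.5,0.5,0.5])

```text
t: 48.47
eef_pos: [0.4806, 0.158, 0.1843]
tool_rot: [0.705, 0.017, 0.709, -0.015]
contact_force: [-0.1, -1.2, -0.5]
gripper_width: 0.499
```

Emit:
apply_moves(travel=[[0,-3.6,1.9],[0,-3.6,1.9],[0,-3.6,1.9],[0,-3.6,1.9],[0,-3.6,1.9],[0,-3.6,1.9],[0,-3,1.5],[0,-1,0.5]], turn=[[0,0,0],[0,0,0],[0,0,0],[0,0,0],[0,0,0],[0,0,0],[0,0,0],[0,0,0]], grip=[0.3,0.3,0.3,0.3,0.3,0.3,0.3,0.3])

```text
t: 49.13
eef_pos: [0.6099, -0.1197, 0.1885]
tool_rot: [0.71, 0.017, 0.704, -0.019]
contact_force: [0.3, -1.2, -0.4]
gripper_width: 0.705
```

Emit:
apply_moves(travel=[[0,0,0],[0,0,0],[0,0,0],[0,0,0],[0,0,0],[0,0,0],[0,0,0],[0,0,0]], turn=[[0.12,0,0],[0.12,0,0],[0.12,0,0],[0.12,0,0],[0.12,0,0],[0.12,0,0],[0.12,0,0],[0.12,0,0]], grip=[0.3,0.3,0.3,0.3,0.3,0.3,0.3,0.3])

```text
t: 49.8
eef_pos: [0.6109, -0.1266, 0.1872]
tool_rot: [0.616, 0.355, 0.609, -0.353]
contact_force: [-0.9, 0.1, 0.1]
gripper_width: 0.702
```

```bash
python3 - <<'E'
from h import *
ims=[]
for n in('wrist','top'):
    o=status.get_obs();im=eyes.read_camera(n);C=cam(n,o)
    for d in eyes.masks_of('weight',n):
        if d['score']>.3: print(n,round(d['score'],2),[int(v) for v in d['rect']],rect(C,d['region'],.03))
    ims.append(cv2.resize(im,(400,300)))
go((.7,-.16,.04),-1.24)
ims.append(cv2.resize(eyes.read_camera('scene')[140:240,280:420],(400,286)))
cv2.imwrite('pics/m7.png',np.vstack([np.hstack([ims[0],ims[1]]),np.hstack([ims[2],np.zeros_like(ims[2])])])[...,::-1])
E
```

```text
wrist 0.81 [374, 242, 424, 300] (692, -127, 57, 38, -72.4)
wrist 0.72 [254, 2, 457, 101] (566, 2, 138, 63, 29.7)
top 0.56 [190, 227, 226, 257] (510, 224, 75, 62, 86.5)
t 50.0 eef [ 0.611  -0.1266  0.1872] yaw -1.038 travel [14.82  5.87  7.28] turn [ 0.202  0.007 -0.007] rows 4.2 grip 0.701 F [-0.4  1.  -1.2]
```

View pics/m7.png

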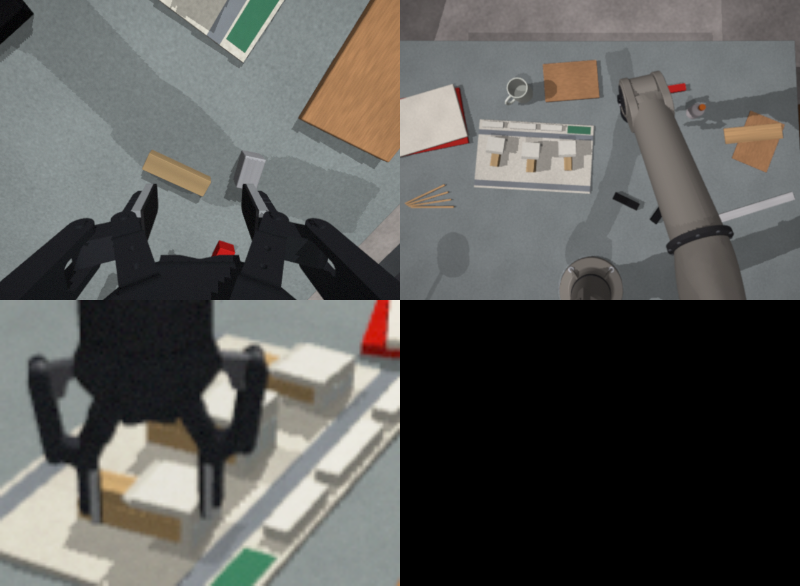

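Emit:
apply_moves(travel=[[0,3.4,0.7],[0,3.2,0.7],[0,0.5,0],[0,0,0],[0,0,0]], turn=[[0.1,0.004,-0.004],[0.1,0.004,-0.004],[0,0,0],[0,0,0],[0,0,0]], grip=[0.2,0.2,0.2,0.2,0.2])

```text
t: 50.47
eef_pos: [0.6798, -0.1075, 0.185]
tool_rot: [0.574, 0.408, 0.579, -0.411]
contact_force: [-0.2, -0.1, 0.9]
gripper_width: 0.804
```

```bash
python3 - <<'E'
from h import *
o=status.get_obs();im=eyes.read_camera('wrist');C=cam('wrist',o)
for d in eyes.masks_of('weight','wrist'):
        if d['score']>.3: print(round(d['score'],2),[int(v) for v in d['rect']],rect(C,d['region'],.03))
go((.692,-.13,.035),-1.25)
cv2.imwrite('pics/w8.png',im[...,::-1])
E
```

```text
0.58 [316, 225, 351, 289] (696, -126, 56, 30, -72.7)
t 50.6 eef [ 0.6791 -0.1081  0.1851] yaw -1.237 travel [15.    0.61  2.53] turn [ 0.013 -0.002  0.007] rows 3.7 grip 0.796 F [-0.3 -0.2 -0.4]
```

View pics/w8.png

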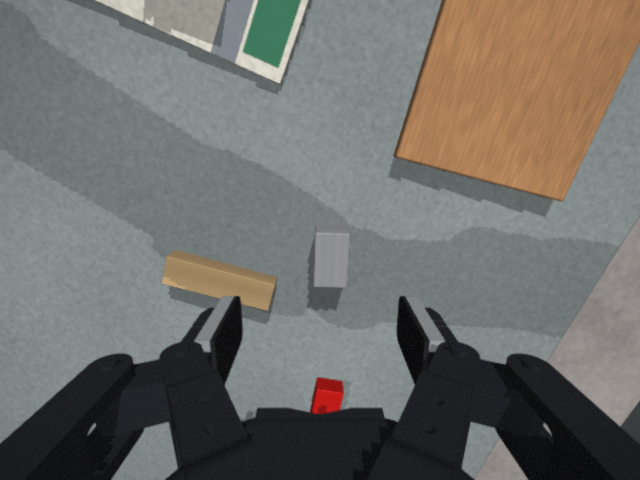

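Emit:
apply_moves(travel=[[0,0.8,1.2],[1.5,0.3,1.0],[2.5,0,0],[2.5,0,0],[2,0,0],[0.8,0,0],[0,0,0],[0,0,0]], turn=[[0.03,0,0.005],[0,0,0],[0,0,0],[0,0,0],[0,0,0],[0,0,0],[0,0,0],[0,0,0]], grip=[0.3,0.3,0.3,0.3,0.3,0.3,0.3,0.3])

```text
t: 51.23
eef_pos: [0.6908, -0.1337, 0.0855]
tool_rot: [0.569, 0.416, 0.572, -0.419]
contact_force: [-0.3, 0.4, 0.1]
gripper_width: 0.7
```

```bash
python3 - <<'E'
from h import *
go((.696,-.129,.026),-1.269)
E
```

```text
t 51.2 eef [ 0.6908 -0.1337  0.0855] yaw -1.263 travel [ 5.95  0.68 -0.29] turn [0.006 0.    0.007] rows 1.4 grip 0.700 F [-0.3  0.4  0.1]
```

Emit:
apply_moves(travel=[[0,0.6,-0.25],[1.2,0,0],[1.3,0,0],[1.3,0,0],[1.1,0,0],[0.4,0,0],[0,0,0],[0,0,0]], turn=[[0.006,0,0.007],[0,0,0],[0,0,0],[0,0,0],[0,0,0],[0,0,0],[0,0,0],[0,0,0]], grip=[0.3,0.3,0.3,0.3,0.3,0.3,0.3,0.3])

```text
t: 51.9
eef_pos: [0.6982, -0.129, 0.0301]
tool_rot: [0.571, 0.42, 0.568, -0.418]
contact_force: [0.1, 1.0, -0.2]
gripper_width: 0.699
```

```bash
python3 - <<'E'
from h import *
go((.696,-.129,.026),-1.269)
E
```

```text
t 51.9 eef [ 0.6982 -0.129   0.0301] yaw -1.269 travel [ 0.41 -0.21 -0.07] turn [ 0.     0.002 -0.006] rows 0.1 grip 0.699 F [ 0.1  1.  -0.2]
```

Emit:
apply_moves(travel=[[0.35,-0.2,0],[0,0,0],[0,0,0],[0,0,0],[0,0,0],[0,0,0]], turn=[[0,0,-0.006],[0,0,0],[0,0,0],[0,0,0],[0,0,0],[0,0,0]], grip=[0.3,0.3,1,1,1,1], newtons=70)

```text
t: 52.4
eef_pos: [0.6971, -0.1297, 0.028]
tool_rot: [0.571, 0.419, 0.568, -0.419]
contact_force: [-0.5, -0.2, -3.3]
gripper_width: 0.338
```

```bash
python3 - <<'E'
from h import *
go((.696,-.129,.026),-1.269)
E
```

```text
t 52.4 eef [ 0.6971 -0.1297  0.028 ] yaw -1.269 travel [ 0.2  -0.08 -0.1 ] turn [ 0.     0.003 -0.001] rows 0.1 grip 0.338 F [-0.5 -0.2 -3.3]
```

Emit:
apply_moves(travel=[[-3,0,0],[-4,0,0],[-4,0,0],[-4,0,0],[0,-2,-3.2],[0,-2,-3.2],[0,-2,-3.2],[0,-2,-3.2]], turn=[[0.09,0,0],[0.09,0,0],[0.09,0,0],[0.09,0,0],[0,0,0],[0,0,0],[0,0,0],[0,0,0]], grip=[1,1,1,1,1,1,1,1])

```text
t: 53.07
eef_pos: [0.6255, -0.005, 0.1802]
tool_rot: [-0.477, -0.521, -0.474, 0.526]
contact_force: [0.3, 1.0, -2.4]
gripper_width: 0.333
```

Emit:
apply_moves(travel=[[0,-2,-3.2],[0,-2,-3.2],[0,-2,-3.2],[0,-2,-3.2],[0,-1.5,-2.5],[0,-0.7,-1],[0,0,0],[0,0,0]], turn=[[0,0,0],[0,0,0],[0,0,0],[0,0,0],[0,0,0],[0,0,0],[0,0,0],[0,0,0]], grip=[1,1,1,1,1,1,1,1])

```text
t: 53.73
eef_pos: [0.5259, 0.1834, 0.1795]
tool_rot: [-0.48, -0.517, -0.479, 0.522]
contact_force: [0.6, 0.7, -3.2]
gripper_width: 0.334
```

```bash
cat >> h.py <<'E'
def wt(z): go((.5135,.2215,z),-1.632)
E
python3 - <<'E'
from h import *
local('tall');wt(.11)
E
```

```text
tall local x 46.7 y -37.3 z 179.5 dyaw -1.590 grip 0.334 F [ 0.6  0.7 -3.2]
t 53.7 eef [0.5259 0.1834 0.1795] yaw -1.651 travel [ 6.93 -1.52 -3.74] turn [-0.019  0.005  0.004] rows 1.9 grip 0.334 F [ 0.6  0.7 -3.2]
```

Emit:
apply_moves(travel=[[0,-0.8,-2],[1,-0.7,-1.5],[2,0,0],[2,0,0],[1,0,0],[0.3,0,0],[0,0,0],[0,0,0]], turn=[[-0.019,0.005,0.004],[0,0,0],[0,0,0],[0,0,0],[0,0,0],[0,0,0],[0,0,0],[0,0,0]], grip=[1,1,1,1,1,1,1,1])

```text
t: 54.4
eef_pos: [0.5205, 0.209, 0.114]
tool_rot: [-0.483, -0.518, -0.478, 0.519]
contact_force: [0.1, -0.3, -2.8]
gripper_width: 0.339
```

```bash
python3 - <<'E'
from h import *
local('tall');wt(.0905)
E
```

```text
tall local x 39.8 y -12.1 z 114.0 dyaw -1.587 grip 0.339 F [ 0.1 -0.3 -2.8]
t 54.4 eef [0.5205 0.209  0.114 ] yaw -1.648 travel [ 2.35 -0.81 -1.21] turn [-0.016  0.005 -0.003] rows 0.7 grip 0.339 F [ 0.1 -0.3 -2.8]
```

Emit:
apply_moves(travel=[[0,-0.7,-1.1],[0,0,0],[0.7,0,0],[0.7,0,0],[0.4,0,0],[0,0,0],[0,0,0]], turn=[[-0.016,0.005,-0.003],[0,0,0],[0,0,0],[0,0,0],[0,0,0],[0,0,0],[0,0,0]], grip=[1,1,1,1,1,1,1])

```text
t: 54.98
eef_pos: [0.5162, 0.2218, 0.0973]
tool_rot: [0.485, 0.517, 0.484, -0.513]
contact_force: [-0.6, -0.6, -2.5]
gripper_width: 0.339
```

```bash
python3 - <<'E'
from h import *
local('tall');wt(.0905)
E
```

```text
tall local x 34.7 y 0.4 z 97.3 dyaw -1.571 grip 0.339 F [-0.6 -0.6 -2.5]
t 55.0 eef [0.5162 0.2218 0.0973] yaw -1.632 travel [ 0.68 -0.27  0.05] turn [ 0.    -0.002 -0.005] rows 0.2 grip 0.339 F [-0.6 -0.6 -2.5]
```

Emit:
apply_moves(travel=[[0.3,-0.25,0],[0.3,0,0],[0.1,0,0]], turn=[[0,-0.002,-0.005],[0,0,0],[0,0,0]], grip=[1,1,1])

```text
t: 55.23
eef_pos: [0.5137, 0.2219, 0.0898]
tool_rot: [0.484, 0.515, 0.484, -0.515]
contact_force: [-0.3, 0.7, -3.0]
gripper_width: 0.339
```

Emit:
apply_moves(travel=[[0.12,0,0]], turn=[[0,0,0]], grip=[1])

```text
t: 55.32
eef_pos: [0.5137, 0.222, 0.0885]
tool_rot: [-0.484, -0.515, -0.484, 0.515]
contact_force: [-4.7, -1.4, 23.5]
gripper_width: 0.332
```

```bash
python3 - <<'E'
from h import *
local('tall');wt(.089)
E
```

```text
tall local x 32.1 y 0.4 z 88.5 dyaw -1.571 grip 0.332 F [-4.7 -1.4 23.5]
t 55.3 eef [0.5137 0.222  0.0885] yaw -1.632 travel [-0.05 -0.01  0.05] turn [-0. -0.  0.] rows 0.0 grip 0.332 F [-4.7 -1.4 23.5]
```

Contact on the roof. Ease up a touch, release, and lift.

Emit:
apply_moves(travel=[[-0.05,0,0],[0,0,0],[0,0,0],[0,0,0],[0,0,0],[-1,0,0],[-3,0,0],[-4,0,0]], turn=[[0,0,0],[0,0,0],[0,0,0],[0,0,0],[0,0,0],[0,0,0],[0,0,0],[0,0,0]], grip=[1,1,0.5,0.5,0.5,0.5,0.5,0.5])

```text
t: 55.98
eef_pos: [0.5106, 0.2203, 0.1664]
tool_rot: [-0.483, -0.511, -0.486, 0.518]
contact_force: [1.5, 0.4, 0.4]
gripper_width: 0.5
```

Emit:
apply_moves(travel=[[-3,0,0],[0,4,2],[0,4,2],[0,4,2],[0,4,2],[0,2,1],[0,0,0],[0,0,0]], turn=[[0,0,0],[0,0,0],[0,0,0],[0,0,0],[0,0,0],[0,0,0],[0,0,0],[0,0,0]], grip=[0.5,0.5,0.5,0.5,0.5,0.5,0.5,0.5])

```text
t: 56.65
eef_pos: [0.6871, 0.1266, 0.2173]
tool_rot: [0.488, 0.518, 0.484, -0.509]
contact_force: [-0.9, 0.1, -0.2]
gripper_width: 0.499
```

```bash
python3 - <<'E'
from h import *
ims=[]
for n,z in(('top',.091),('scene',.091)):
    im=eyes.read_camera(n);C=cam(n)
    for d in eyes.masks_of('weight',n):
        if d['score']>.3: print(n,round(d['score'],2),[int(v) for v in d['rect']],rect(C,d['region'],z))
    c=im[190:310,110:315] if n=='top' else im[135:255,230:435]
    ims.append(cv2.resize(c,(480,281),interpolation=2))
print(status.get_obs()['eef_pos'],status.get_obs()['contact_force'])
cv2.imwrite('pics/f9.png',np.vstack(ims)[...,::-1])
E
```

```text
top 0.86 [191, 232, 218, 245] (513, 220, 54, 30, 86.3)
scene 0.56 [353, 157, 373, 182] (526, 194, 108, 46, -66.8)
[0.68512026 0.12886158 0.2171399 ] [-0.40557679  0.16495136  0.10937684]
```

View pics/f9.png

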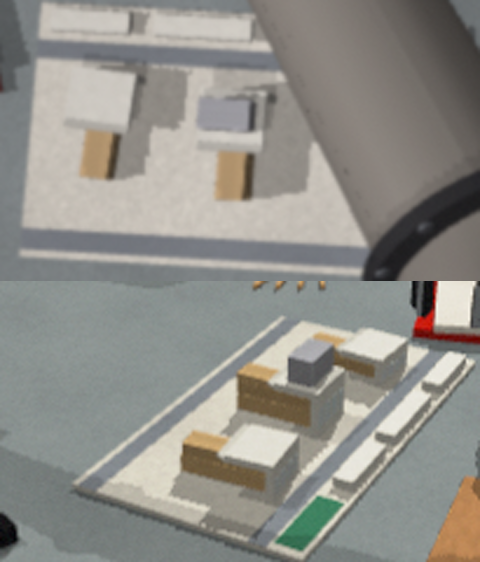

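The weight lies on the tall roof at (513, 220) mm, which is where I aimed. All three stacks look home and square, and the arm is clear, so I'm handing in.

```bash
python3 -c "
from station import bot
print(bot.hand_in())"
```

```text
the job is handed in; nothing more can be done
None
```

All three canopies are packed, the steel weight is on the tallest roof, and the job was handed in at about 57 s of the 200 s allowed. The hand-in gave no verdict.

- **Stacks:** The middle canopy already held a 20 mm packer, so I added a 15. The low canopy got 15 + 10 and the tall one 20 + 15 + 10. The second 20 mm packer was not needed; I did not touch it, and it was still on the table beyond the board when I last saw it.
- **Fit:** Each packer was slid in until light contact with the back wall (5–9 N). The contact points matched the measured canopy positions to about 2 mm.
- **First attempt on the middle canopy:** The packer was about 2 mm too high and touched the roof edge. The reading when I checked was about 20 N, below the 40 N limit. I backed off, lowered it and it went in freely.
- **Weight:** It had shifted about 3 cm since the first look, so I found it again before picking it up. It touched the roof at 23.5 N (limit 60). The top camera then put it at (513, 220) mm, within about 2 mm of my target.
- **Last checks:** In the final pictures the stacks look flat, square and home, and the arm was clear with no contact force. The 2 mm air gaps were judged from heights and free sliding, not measured directly. I did not measure the mug, glue bottle and sketchbook again at the end, but nothing came near them.

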